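# Turn a pump cover round the corner post and seat it in its assembly fixture

### The job

The blue square pump cover lies on the fixture plate with its slot facing the wrong way. Keeping it flat on the plate, push it round against the fixed corner post so that it makes a quarter turn clockwise (seen from above) and its slot faces the brass pin; then lay it flush against the long rail and slide it forward over the pin, and press it lightly home for a moment against the end stop. Push gently all the time, leave it flush against rail and stop, and do not disturb the other things on the table.

Things in the scene. Friction and masses are not known exactly. Their poses are not given: they have to be found in the camera images.
- fixture: Fixed aluminium base plate, 295 x 170 x 8 mm, on the table. Origin on the table's surface; x points along the rail from the post to the end stop, y to the left, z up. The plate covers x -145 to +149 mm, y -85 to +85 mm of this frame; its top is at z = 8 mm. Post, rail and stop are fixed on it.
- rail: The long dark steel rail on the plate's right, 16 mm thick, 30 mm high above the plate. Its face looks to the fixture's +y and lies at y = -45 mm of the fixture's frame, from x = +14 to +144 mm. Origin on its middle line, at the plate's top, at x = 0, y = -53 mm of the fixture's frame.
- post: The fixed corner post: a round steel post, 16 mm in diameter, 40 mm high above the plate, at x = 0, y = -53 mm of the fixture's frame (just before the rail; its left side is in line with the rail's face). Origin at its centre, at the plate's top.
- stop: The dark steel end stop at the far end of the rail, 30 mm high: its face looks to the fixture's -x, at x = 130 mm of the fixture's frame, y = -43 to +53 mm. Before the face, at y = 0, stands a brass locating pin, 12 mm thick, 32 mm high, which reaches 12 mm out from the face. Origin at the face in line with the pin, at the plate's top.
- stop_face (a point): The point on the end stop's face in line with the pin, 15 mm above the plate; axes as the fixture's. The middle of the cover's slotted side comes here when the cover is home.
- cover: Loose blue square pump cover, 90 x 90 x 36 mm, 0.34 to 0.59 kg, too wide to grip; slides at about 2 to 6 N. Origin at the centre of its underside. In the middle of its own +y side is a slot 18 mm wide, 14 mm deep, full height, a yellow mark on the top at each side of it. At the start its +y faces roughly the fixture's +y, and its far side is 10 to 30 mm short of the post. Turned: its +y along the fixture's +x.
- cover_slot (a point): The middle of the cover's slotted side (at the slot's mouth), 45 mm along the cover's +y from its centre, 15 mm above its underside.
- bearing_1: Bystander: steel ball bearing, 52 x 52 x 15 mm, lying on the table right of the rail. Origin at the centre of its underside.
- gear_1: Bystander: spur gear, 64 x 64 x 22 mm. Origin at the centre of its underside.
- grease_tin_1: Bystander: yellow and black tin, 68 x 68 x 60 mm. Origin at the centre of its underside.
- injector_1: Bystander: silver and brass fuel injector lying on its side, 62 x 123 x 23 mm. Origin at the centre of its underside.
- injector_2: Bystander: brass fuel injector lying on its side, 62 x 123 x 23 mm. Origin at the centre of its underside.
- piston_1: Bystander: grey piston standing upright, 66 x 66 x 58 mm. Origin at the centre of its underside.
- screwdriver_1: Bystander: yellow screwdriver, 32 x 211 x 31 mm. Origin at the centre of its underside.
Things that resemble listed ones, but are neither listed nor needed, are in the scene too. Of the things that look like the cover, the middle-sized one is meant.

How it is judged:
On the way, in this order (a step that is already met when the one before it is completed fails the run):
1. the cover is part-turned while it bears against the corner post (angle between the y axis of cover and the y axis of fixture, either way round between 0.35 and 1.2 rad and contact force between cover and post above 0.5 N), for 0.1 s.
2. the cover has made its quarter turn: within 0.15 rad of square, slot towards the stop (angle between the y axis of cover and the x axis of fixture, either way round below 0.15 rad and horizontal distance between cover_slot and stop_face below 0.1 m), for 0.1 s.
3. the cover is home over the pin and is pressed against the end stop with more than 3 N (x of cover_slot in the frame of stop_face above -0.003 m and y of cover_slot in the frame of stop_face between -0.002 and 0.002 m and angle between the y axis of cover and the x axis of fixture, either way round below 0.035 rad and contact force between cover and stop above 3 N), for 0.05 s.
At the end, for the whole second after the job is handed in: The cover lies flat and at rest, its slot over the pin: its slotted side is within 3 mm of the end stop's face, it is within 2 mm of flush with the rail and square to the fixture within 0.035 rad (x of cover_slot in the frame of stop_face above -0.003 m and y of cover_slot in the frame of stop_face between -0.002 and 0.002 m and angle between the y axis of cover and the x axis of fixture, either way round below 0.035 rad and linear speed of cover below 0.01 m/s and angular speed of cover below 0.05 rad/s and angle between cover's own z axis and vertical below 0.03 rad); the robot touches nothing.
It fails at once if the robot pushes the cover with more than 25 N (contact force between any of the arm, the fingers and cover above 25 N).
It fails at once if the cover is lifted or tipped (0.15 rad, or 12 mm off the plate) (angle between cover's own z axis and vertical above 0.15 rad or height (world z) of cover above 0.02 m).
It fails at once if a bystander is moved by more than 20 mm (distance of any of bearing_1, gear_1, grease_tin_1, injector_1, injector_2, piston_1, screwdriver_1 from where it was at the start of the episode above 0.02 m).
It also fails if it takes over 72 s, if anything falls off the work surface, if the arm or the gripper's body presses on something with over 40 N, if the wrist force passes 120 N, or if a joint passes its speed limit or range.

### The arm

A 6-joint arm with a two-finger parallel gripper is mounted at the origin on a cart in front of the work surface, level with it; the furniture and walls round the work are solid. World frame = base frame: x ahead of the robot, y to its left, z up, the work surface at z = 0. Lengths are in m, angles in rad, forces in N, time in s.
With the tool pointing down it reaches from about 0.375 to 0.75 m from the base axis. Payload 9 kg.
Tool frame: the origin (TCP) lies on the centre line of the jaws, within the pads' length; the fingertips stand 25 mm ahead of it and the grasp point (between the pads) lies 6 mm ahead of it; z points along the fingers, y is the direction in which the jaws open and shut (so a half turn about z gives the same grasp; the last joint's range is limited). The gripper opens to 85 mm and grips with 20 to 120 N. Pads are 22 mm wide; open, the fingers measure 114 mm over their backs; the gripper's body (76 mm by 85 mm) begins 54 mm behind the grasp point. The pads swing forward as they close: fully open they stand 13 mm farther back than shut.
Start: joints at [0.973, 0.104, 0.097, 1.564, 0, 1.353], TCP at [0.222, 0.557, 0.223] pointing down, gripper open.
Joint ranges: [-2.99, 2.99], [-0.84, 1.86], [-1.1, 1.16], [-1.84, 2.11], [-1.51, 1.56], [-3.14, 3.14]. Speed limits (rad/s): [2.22, 2.22, 2.57, 3.14, 3.14, 3.14].

### API

Orientations are given as a unit quaternion [x, y, z, w].
In Python, from bench import manip gives the robot as it stands.
- The arm moves only by the tool jog_arm, never from a script. Its argument "motion" is text: rows parted by semicolons, each of 4 numbers parted by spaces: the shift along the tool's x, y, z in cm, then the turn about the tool's z in degrees. In form: tx ty tz roll; .... A call has 1 to 20 rows; each row shifts and turns the pose as measured when the row begins, along the tool's axes as they then stand; what a row does not reach is not made up. A row lasts 1/12 s, in which the tool goes at most 41.7 mm and 7.16 degrees, less where a joint would pass 70% of its speed; a pose out of reach is approached as far as the arm can. A call is refused whole if a number of a shift passes 4.17 or a number of a turn 7.16, either way. A call with a gripper value outside its range is refused whole. "hand" is the opening, from -1 (shut) to 1 (fully open), set as the call begins (left out, the last holds). The fingers move at their own pace and stop on an object; the grip force is fixed at half the most. Time passes only in rows, so rows that do not move let the fingers close. It gives the time, the measured TCP pose, the force and the opening at its end, in the units of the state.
- manip.sense(): the state, without advancing time (a new reading comes with each control period).
- manip.snapshot(name): name is "scene" or "top" or "wrist"; returns the picture (384x512x3 uint8, blue, green, red); there is no depth.
- manip.camera_info(name): a dict with "vfov" (degrees; the focal length in pixels is half the picture's height over the tangent of half this angle, whatever the lens; pixels are square), "cx", "cy" (the principal point, pixels), "T" (4x4, takes a point from camera to world coordinates); the wrist camera has in their place "hand_eye" (4x4, takes a point from camera to tool coordinates, whose origin is the TCP and whose axes are the flange's). Camera axes: x right, y down, z forward; pixel columns grow to the right and rows downward; lengths in m; the calibration is good to about 2 mm. The wrist camera is an equidistant fisheye: a pixel r from the principal point sees the ray r / f radians off the axis. A picture is of the moment at which its call begins: read the wrist's pose just before it. camera_info takes no time and is no camera call.
- manip.sign_off(): hands the job in, once; it reports no verdict.
Trained networks look in the newest picture that a camera, given by its name, has taken for a name from the list of things; names that differ only in an ending like _2 or _b are one class to them, and where a whole thing is asked for, a point or a joint stands for the part that bears it (a point fixed in the world has none). Each returns a list of dicts, best first, with "score" (0 to 1); they miss things now and then, are a little off and sometimes report something else, mostly with a low value. They report only what shows in the picture. A call takes as long as a camera call. They do not tell look-alikes from the thing itself.
- manip.recognise(camera, query): "extent" ([left, top, right, bottom] in pixels, round what is visible of it).
- manip.outline_of(camera, query): "mask" (384x512 bool, what is visible of it) and "extent" ([left, top, right, bottom] in pixels, round what is visible of it).
The state is a dict: "time_s": time; "joint_pos": joint angles; "qvel": joint speeds; "joint_torque": joint torques, N m; "eef_pos": TCP position; "eef_rot": TCP orientation; "wrist_force": force on the tool from outside, world axes, zero at the start; "moment": the same for the moment, N m; "width": finger opening in m.
Only numpy, scipy, OpenCV 4.12 (cv2) and the standard library are available. Lean on these libraries where they do the work, as an engineer would, in place of code of your own. Each camera call takes 0.05 s, during which the arm holds its last target.

## Working session

There is one attempt and no reset: what is moved stays moved. The work goes in short steps, Python scripts to look and compute and a tool call to move; the robot and the scene stay as the last step left them, time stands still between calls to the robot, and variables do not carry over. Pictures are saved under pics/ and viewed, and the job is handed in when it is done.

Besides the shell and the picture viewer there is one more tool, called as name(argument=value, ...) on one line, values as JSON. jog_arm: Moves the arm, as the interface text tells. Its arguments: {"type":"object","properties":{"motion":{"type":"string"},"hand":{"type":"number"}},"required":["motion"]}

```bash
mkdir -p pics; ls; python3 - <<'E'
from bench import manip
import cv2,numpy as np
s=manip.sense()
print({k:np.round(v,3) for k,v in s.items()})
for n in ["scene","top","wrist"]:
    im=manip.snapshot(n); cv2.imwrite(f"pics/{n}0.png",im)
    print(n,{k:(np.round(v,4).tolist()) for k,v in manip.camera_info(n).items()})
E
```

```text
pics
{'time_s': np.float64(0.0), 'joint_pos': array([0.973, 0.105, 0.096, 1.564, 0.   , 1.353]), 'qvel': array([-0.001,  0.001,  0.001,  0.001, -0.002, -0.   ]), 'joint_torque': array([-2.0000e-03, -5.5694e+01,  5.0364e+01,  1.7000e-02, -0.0000e+00,
       -0.0000e+00]), 'eef_pos': array([0.222, 0.557, 0.222]), 'eef_rot': array([ 0.189,  0.982, -0.001, -0.   ]), 'wrist_force': array([ 0.408,  0.147, -0.185]), 'moment': array([-0.009,  0.024,  0.04 ]), 'width': np.float64(0.086)}
scene {'vfov': 43.9514, 'cx': 258.877, 'cy': 195.5193, 'T': [[-0.8193, 0.4694, -0.3292, 1.1071], [0.5731, 0.6853, -0.4493, 0.8418], [0.0147, -0.5568, -0.8305, 1.5303], [0.0, 0.0, 0.0, 1.0]]}
top {'vfov': 45.8431, 'cx': 253.6873, 'cy': 184.7785, 'T': [[-0.0194, -0.9952, 0.0961, 0.4214], [-0.9998, 0.0199, 0.0046, 0.0497], [-0.0065, -0.096, -0.9954, 1.3539], [0.0, 0.0, 0.0, 1.0]]}
wrist {'vfov': 65.7065, 'cx': 260.1212, 'cy': 192.1214, 'hand_eye': [[-0.0001, -0.9504, -0.3109, 0.0802], [1.0, 0.0003, -0.001, 0.0007], [0.001, -0.3109, 0.9504, -0.1513], [0.0, 0.0, 0.0, 1.0]]}
```

View pics/top0.png

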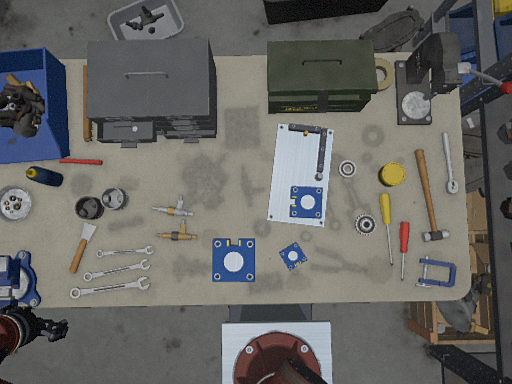

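View pics/scene0.png

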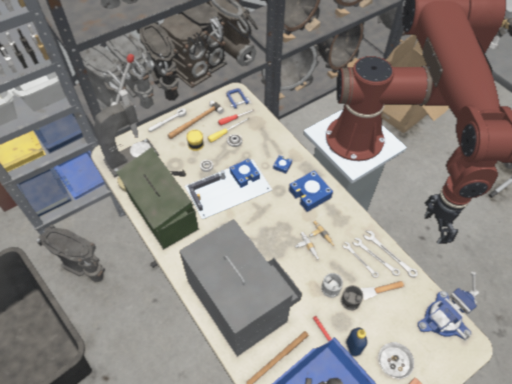

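View pics/wrist0.png

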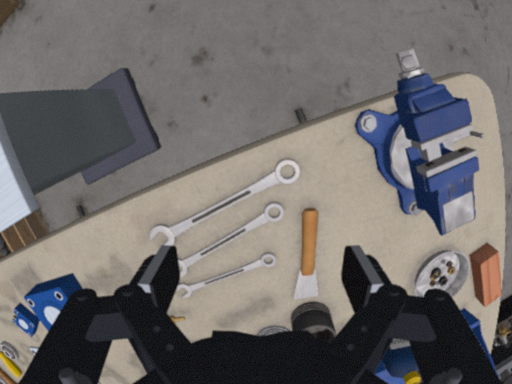

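```bash
cat > h.py <<'E'
from bench import manip
import cv2,numpy as np
def K(n):
    c=manip.camera_info(n); f=192/np.tan(np.radians(c["vfov"]/2)); return f,c["cx"],c["cy"],np.array(c["T"])
def px2w(n,u,v,z):
    f,cx,cy,T=K(n); d=T[:3,:3]@np.array([(u-cx)/f,(v-cy)/f,1]); o=T[:3,3]; return o+d*(z-o[2])/d[2]
def w2px(n,p):
    f,cx,cy,T=K(n); q=T[:3,:3].T@(np.asarray(p)-T[:3,3]); return np.array([cx+f*q[0]/q[2],cy+f*q[1]/q[2]])
E
python3 - <<'E'
from h import *
im=cv2.imread("pics/top0.png")
c=im[110:240,255:345]
cv2.imwrite("pics/c1.png",cv2.resize(c,None,fx=4.6,fy=4.6,interpolation=cv2.INTER_CUBIC))
im=cv2.imread("pics/scene0.png")
c=im[140:220,180:340]
cv2.imwrite("pics/c2.png",cv2.resize(c,None,fx=5,fy=5,interpolation=cv2.INTER_CUBIC))
for q in ["cover","fixture","rail","post","stop"]:
    for r in manip.outline_of("top",q)[:4]: 
        m=r["mask"]; ys,xs=np.where(m); print(q,round(r["score"],2),r["extent"],m.sum(), cv2.minAreaRect(np.c_[xs,ys].astype(np.float32)))
E
```

```text
cover 0.95 [279.9, 246.2, 306.9, 268.1] 405 ((292.7117919921875, 255.54705810546875), (20.861446380615234, 20.247875213623047), 57.528804779052734)
cover 0.69 [209.9, 239.1, 253.7, 280.4] 1857 ((232.5, 260.0), (43.99999237060547, 42.99999237060547), 90.0)
cover 0.65 [289.5, 185.1, 324.3, 218.6] 998 ((305.5, 201.5), (31.0, 33.0), 90.0)
cover 0.4 [376.4, 161.8, 402.6, 186.2] 550 ((390.8000183105469, 174.10000610351562), (23.25510597229004, 28.174455642700195), 63.43495178222656)
fixture 0.7 [266.9, 122.6, 331.0, 224.9] 4554 ((300.3353576660156, 173.98170471191406), (57.424400329589844, 99.27794647216797), 6.340191841125488)
rail 0.68 [287.4, 124.3, 321.1, 134.8] 242 ((303.9755859375, 129.21951293945312), (32.24600601196289, 9.497111320495605), 6.340191841125488)
rail 0.57 [313.8, 123.8, 326.2, 172.0] 290 ((321.88677978515625, 149.52865600585938), (8.052014350891113, 43.399620056152344), 4.236395359039307)
post 0.47 [314.2, 172.5, 319.9, 179.9] 53 ((318.5, 176.5), (7.0, 7.0), 90.0)
stop 0.81 [287.3, 123.3, 322.6, 137.6] 233 ((303.9146728515625, 129.7252655029297), (32.24818420410156, 10.22360897064209), 6.709837436676025)
```

View pics/c1.png

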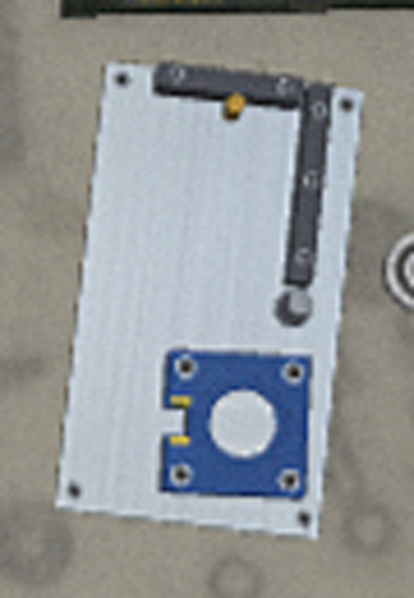

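View pics/c2.png

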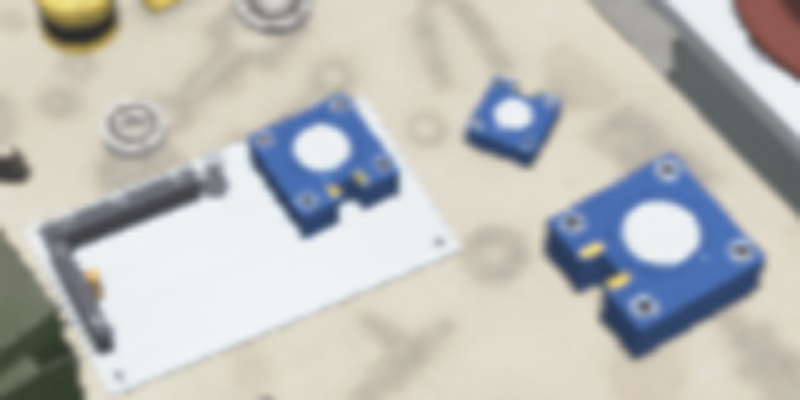

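```bash
cat >> h.py <<'E'
from scipy.optimize import least_squares
def fitpose(n,pts,mod,zs):
    """2D rigid fit: world pts from pixels at heights zs -> x,y,th"""
    W=np.array([px2w(n,u,v,z)[:2] for (u,v),z in zip(pts,zs)]); M=np.array(mod)
    wc,mc=W.mean(0),M.mean(0); H=(M-mc).T@(W-wc)
    th=np.arctan2(H[0,1]-H[1,0],H[0,0]+H[1,1]); R=np.array([[np.cos(th),-np.sin(th)],[np.sin(th),np.cos(th)]])
    t=wc-R@mc; res=(M@R.T+t-W)*1000
    return t,th,res
def R2(th): return np.array([[np.cos(th),-np.sin(th)],[np.sin(th),np.cos(th)]])
E
python3 - <<'E'
from h import *
un=lambda p:((np.array(p)+.5)/4.6-.5+[255,110])
P=[un(p) for p in [(106,63),(364,92),(316,538),(57,507)]]
t,th,res=fitpose("top",P,[(.149,.085),(.149,-.085),(-.145,-.085),(-.145,.085)],[.008]*4)
print("fixture",t,np.degrees(th),res)
# cover top corners: slot side left
C=[un(p) for p in [(168,351),(311,353),(307,497),(160,491)]]
# cover +y=left; own x = +forward -> FL corner (x+,y+)
t2,th2,res=fitpose("top",C,[(.045,.045),(.045,-.045),(-.045,-.045),(-.045,.045)],[.044]*4)
print("cover",t2,np.degrees(th2),res)
r=R2(th).T@(t2-t); print("in fixture",r, np.degrees(th2-th))
np.savez("pose.npz",t=t,th=th)
for n in ["top","scene"]:
    im=cv2.imread(f"pics/{n}0.png"); s=4
    x0,y0,x1,y1=(255,110,345,240) if n=="top" else (180,140,280,230)
    big=cv2.resize(im[y0:y1,x0:x1],None,fx=s,fy=s,interpolation=cv2.INTER_CUBIC)
    def poly(pts,t,th,z,col):
        q=[(w2px(n,[*(R2(th)@np.array(p)+t),z])-[x0,y0]+.5)*s-.5 for p in pts]
        cv2.polylines(big,[np.int32(np.round(q))],True,col,1)
    poly([(.149,.085),(.149,-.085),(-.145,-.085),(-.145,.085)],t,th,.008,(0,0,255))
    poly([(.014,-.045),(.144,-.045),(.144,-.061),(.014,-.061)],t,th,.038,(0,255,0))
    poly([(.13,-.043),(.13,.053)],t,th,.038,(0,255,255))
    poly([(.008*np.cos(a),-.053+.008*np.sin(a)) for a in np.linspace(0,6.28,20)],t,th,.048,(255,0,255))
    poly([(.045,.045),(.045,-.045),(-.045,-.045),(-.045,.045)],t2,th2,.044,(0,128,255))
    poly([(.045,.045),(.045,-.045),(-.045,-.045),(-.045,.045)],t2,th2,.008,(0,255,0))
    cv2.imwrite(f"pics/ov_{n}.png",big)
E
```

```text
fixture [ 0.57781966 -0.08376965] -7.8420780915382595 [[ 0.93173369 -0.01076994]
 [ 0.58011457 -0.17664249]
 [-0.82561575 -1.34444532]
 [-0.6862325   1.53185775]]
cover [ 0.49627361 -0.09421688] -3.4311999399270254 [[ 1.54505635  0.52600951]
 [-0.77688408  0.56974503]
 [-0.3070321   0.39587331]
 [-0.46114017 -1.49162785]]
in fixture [-0.07935797 -0.02147593] 4.410878151611234
```

View pics/ov_top.png

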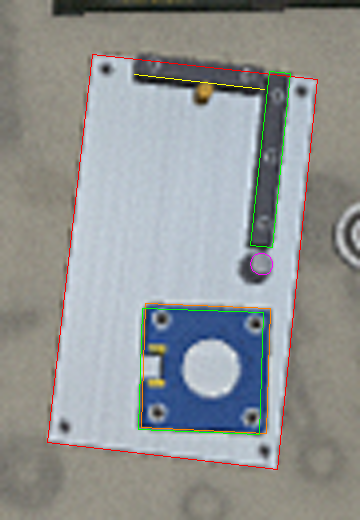

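View pics/ov_scene.png

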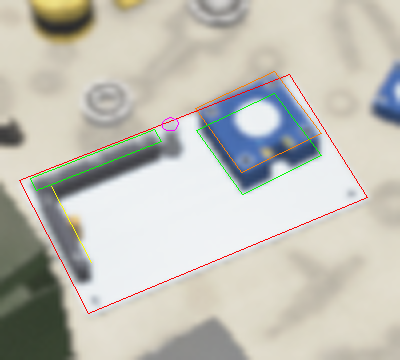

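jog_arm(motion="-2.8 -2.2 0 0; -2.8 -2.2 0 0; -2.8 -2.2 0 0; -2.8 -2.2 0 0; -2.8 -2.2 0 0; -2.8 -2.2 0 0; -2.8 -2.2 0 0; -2.8 -2.2 0 0; -2.8 -2.2 0 0; -2.8 -2.2 0 0; 0 0 0 -7; 0 0 0 -7", hand=-1)

```text
time_s: 1.4
eef_pos: [0.4077, 0.2355, 0.2212]
eef_rot: [0.064, 0.998, 0.0, 0.001]
wrist_force: [-0.3, -0.3, -0.1]
width: 0.0
```

```bash
cat >> h.py <<'E'
from scipy.spatial.transform import Rotation as Ro
P=np.load("pose.npz"); FT,FTH=P["t"],float(P["th"])
def fix(s=None):
    "TCP in fixture frame (mm), tool x angle rel. fixture -x (deg, ccw), z"
    s=s or manip.sense(); p=s["eef_pos"]; f=R2(FTH).T@(p[:2]-FT)*1000
    X=Ro.from_quat(s["eef_rot"]).as_matrix(); a=np.degrees(np.arctan2(X[1,0],X[0,0])-FTH)-180
    a=(a+180)%360-180
    return f,a,p[2]*1000
def goto(fx,fy,z,ang=0):
    "tool-frame shift cm to reach fixture fx,fy (mm), z; roll needed"
    f,a,zz=fix(); d=np.array([fx,fy])-f
    d=R2(np.radians(-(a+180)))@d  # into tool x-aligned axes (tool y mirrored)
    return "tool shift cm",np.round([d[0]/10,-d[1]/10,(zz-z)/10],2),"roll",round(a-ang,2)
def stat():
    s=manip.sense(); f,a,z=fix(s); w=s["wrist_force"]; wf=R2(FTH).T@w[:2]
    print("t",round(float(s["time_s"]),2),"fix",np.round(f,1),"ang",round(a,2),"z",round(z,1),"F_fix",np.round(wf,1),round(float(w[2]),1),"w",round(float(s["width"]),4))
E
python3 -c "
from h import *
stat(); print(goto(-152,-15,120)); print(manip.sense()['joint_pos'])
R=Ro.from_quat(manip.sense()['eef_rot']).as_matrix();print(R.round(2))
"
```

```text
t 1.4 fix [-212.1  293.1] ang 0.49 z 221.2 F_fix [-0.2 -0.4] -0.1 w 0.0
('tool shift cm', array([ -5.74, -30.86,  10.12]), 'roll', np.float64(0.49))
[ 2.45451402e-01 -2.95500196e-01 -2.82113012e-01  1.58182690e+00
 -7.30719368e-04  3.73735709e-01]
[[-0.99  0.13  0.  ]
 [ 0.13  0.99 -0.  ]
 [-0.    0.   -1.  ]]
```

jog_arm(motion="-0.57 -3.1 0.9 0; -0.57 -3.1 0.9 0; -0.57 -3.1 0.9 0; -0.57 -3.1 0.9 0; -0.57 -3.1 0.9 0; -0.57 -3.1 0.9 0; -0.57 -3.1 0.9 0; -0.57 -3.1 0.9 0; -0.57 -3.1 0.9 0; -0.57 -3.1 0.9 0; 0 0 0 0.5; 0 0 0 0")

```text
time_s: 2.4
eef_pos: [0.4288, -0.0946, 0.129]
eef_rot: [0.064, 0.998, 0.0, 0.005]
wrist_force: [0.6, -0.6, 0.5]
width: 0.0002
```

```bash
python3 -c "
from h import *
stat(); print(goto(-152,-15,45))
for n in ['wrist','top']: cv2.imwrite(f'pics/{n}1.png',manip.snapshot(n))
"
```

```text
t 2.4 fix [-146.1  -31.1] ang 0.45 z 129.0 F_fix [ 0.7 -0.5] 0.5 w 0.0002
('tool shift cm', array([0.57, 1.61, 8.4 ]), 'roll', np.float64(0.45))
```

View pics/wrist1.png

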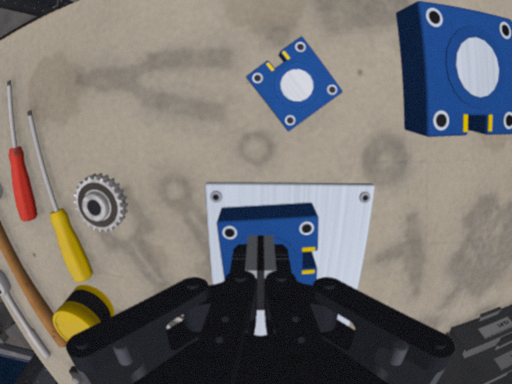

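```bash
cat >> h.py <<'E'
def wpx2w(u,v,z,s=None):
    s=s or manip.sense(); c=manip.camera_info("wrist"); f=192/np.tan(np.radians(c["vfov"]/2))
    du,dv=u-c["cx"],v-c["cy"]; r=np.hypot(du,dv); th=r/f
    d=np.array([np.sin(th)*du/r,np.sin(th)*dv/r,np.cos(th)]); H=np.array(c["hand_eye"])
    X=Ro.from_quat(s["eef_rot"]).as_matrix(); d=X@H[:3,:3]@d; o=X@H[:3,3]+s["eef_pos"]
    return o+d*(z-o[2])/d[2]
def w2f(p): return R2(FTH).T@(np.asarray(p)[:2]-FT)*1000
E
python3 - <<'E'
from h import *
for nm,u,v,z in [("plate NR",206,184,8),("plate NL",375,183,8),("cover NR top",219,220,44),("cover NL top",317,217,44),("cover NR bot",219,206,8),("cover NL bot",313,204,8)]:
    print(nm,w2f(wpx2w(u,v,z/1000)).round(1))
im=cv2.imread("pics/wrist1.png"); cv2.imwrite("pics/w1c.png",cv2.resize(im[165:305,190:390],None,fx=4,fy=4,interpolation=cv2.INTER_CUBIC))
E
```

```text
plate NR [-143.3  -81.7]
plate NL [-146.5   86.2]
cover NR top [-121.7  -65. ]
cover NL top [-125.3   20.6]
cover NR bot [-120.7  -69.7]
cover NL bot [-123.7   23.2]
```

View pics/w1c.png

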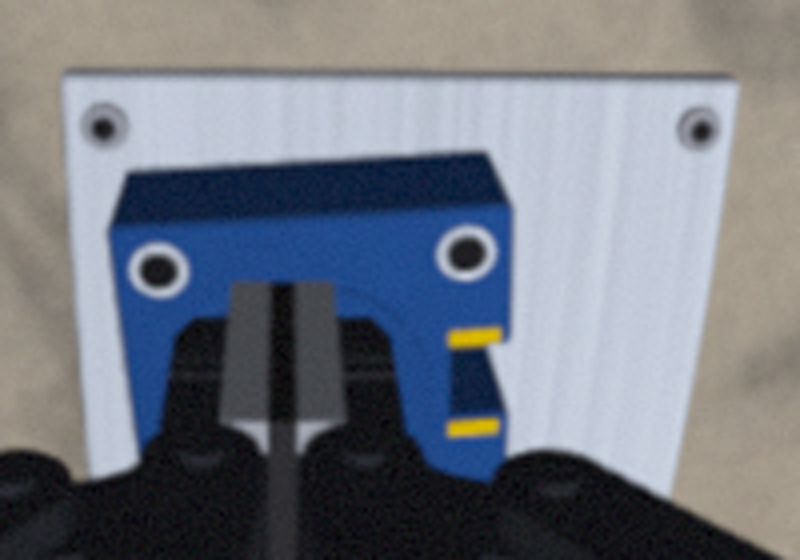

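```bash
python3 - <<'E'
from h import *
im=cv2.imread("pics/top0.png"); lab=cv2.cvtColor(im,cv2.COLOR_BGR2LAB).astype(float); b=lab[...,2]-lab[...,0]*0.2  # plate bluish/white vs tan
from scipy.ndimage import map_coordinates
def edge(p,q,z,nm,span=.012):
    # sample across edge p-q (fixture m)
    p,q=np.array(p),np.array(q); d=(q-p)/np.linalg.norm(q-p); n=np.array([d[1],-d[0]])
    out=[]
    for s in np.linspace(.06,.94,60):
        c=p+(q-p)*s; ts=np.linspace(-span,span,61)
        uv=np.array([w2px("top",[*(R2(FTH)@(c+n*t)+FT),z]) for t in ts])
        v=map_coordinates(b,[uv[:,1],uv[:,0]],order=1); lo,hi=np.median(v[:12]),np.median(v[-12:])
        if abs(hi-lo)<5: continue
        k=np.where(np.diff(np.sign(v-(lo+hi)/2)))[0]
        if len(k)==1: out.append((s*np.linalg.norm(q-p),ts[k[0]]))
    o=np.array(out)*1000; k=np.polyfit(o[:,0],o[:,1],1); r=o[:,1]-np.polyval(k,o[:,0]); g=abs(r)<2
    k=np.polyfit(o[g,0],o[g,1],1)
    print(nm,len(o),g.sum(),"slope deg",np.degrees(np.arctan(k[0])).round(2),"off mid",np.polyval(k,500*np.linalg.norm(q-p)).round(2),"normal",n)
A,B,C,D=(.149,.085),(.149,-.085),(-.145,-.085),(-.145,.085)
edge(A,B,.008,"far");edge(C,B,.008,"right");edge(D,C,.008,"near");edge(D,A,.008,"left")
E
```

```text
Traceback (most recent call last):
  File "h.py", line 8, in w2px
    f,cx,cy,T=K(n); q=T[:3,:3].T@(np.asarray(p)-T[:3,3]); return np.array([cx+f*q[0]/q[2],cy+f*q[1]/q[2]])
              ~^^^
  File "h.py", line 4, in K
    c=manip.camera_info(n); f=192/np.tan(np.radians(c["vfov"]/2)); return f,c["cx"],c["cy"],np.array(c["T"])
ValueError: time passes only in moves, steps and waits
```

```bash
python3 - <<'E'
s=open("h.py").read()
s=s.replace("def K(n):","import functools\n@functools.lru_cache(None)\ndef CI(n): return manip.camera_info(n)\ndef K(n):").replace("c=manip.camera_info(n);","c=CI(n);").replace('c=manip.camera_info("wrist");','c=CI("wrist");')
open("h.py","w").write(s)
E
cat > ed.py <<'E'
from h import *
im=cv2.imread("pics/top0.png"); lab=cv2.cvtColor(im,cv2.COLOR_BGR2LAB).astype(float); b=lab[...,2]-lab[...,0]*0.2
from scipy.ndimage import map_coordinates
def edge(p,q,z,nm,span=.012):
    p,q=np.array(p),np.array(q); d=(q-p)/np.linalg.norm(q-p); n=np.array([d[1],-d[0]])
    out=[]
    for s in np.linspace(.06,.94,60):
        c=p+(q-p)*s; ts=np.linspace(-span,span,61)
        uv=np.array([w2px("top",[*(R2(FTH)@(c+n*t)+FT),z]) for t in ts])
        v=map_coordinates(b,[uv[:,1],uv[:,0]],order=1); lo,hi=np.median(v[:12]),np.median(v[-12:])
        if abs(hi-lo)<5: continue
        k=np.where(np.diff(np.sign(v-(lo+hi)/2)))[0]
        if len(k)==1: out.append((s*np.linalg.norm(q-p),ts[k[0]]))
    o=np.array(out)*1000; k=np.polyfit(o[:,0],o[:,1],1); r=o[:,1]-np.polyval(k,o[:,0]); g=abs(r)<2
    k=np.polyfit(o[g,0],o[g,1],1)
    print(nm,len(o),g.sum(),"slope deg",np.degrees(np.arctan(k[0])).round(2),"off mid",np.polyval(k,500*np.linalg.norm(q-p)).round(2),"normal",n)
A,B,C,D=(.149,.085),(.149,-.085),(-.145,-.085),(-.145,.085)
edge(A,B,.008,"far");edge(C,B,.008,"right");edge(D,C,.008,"near");edge(D,A,.008,"left")
E
python3 ed.py
```

```text
far 20 2 slope deg 25.33 off mid -19.4 normal [-1. -0.]
right 60 60 slope deg -0.12 off mid -1.01 normal [ 0. -1.]
near 56 56 slope deg -0.01 off mid -0.71 normal [-1. -0.]
left 60 60 slope deg -0.02 off mid 0.17 normal [ 0. -1.]
```

jog_arm(motion="0.4 1.2 0 0.4; 0.4 0.4 2 0; 0 0 2.2 0; 0 0 2.2 0; 0 0 1.8 0; 0 0 0 0")

```text
time_s: 3.0
eef_pos: [0.4271, -0.0701, 0.049]
eef_rot: [0.061, 0.998, -0.001, 0.009]
wrist_force: [-0.9, 1.1, -0.4]
width: -0.0002
```

```bash
python3 -c "
import numpy as np
P=np.load('pose.npz'); th=float(P['th'])+np.radians(.05); R=np.array([[np.cos(th),-np.sin(th)],[np.sin(th),np.cos(th)]])
np.savez('pose.npz',t=P['t']+R@[.0007,.0004],th=th)"
python3 -c "
from h import *
stat(); print(goto(-140,-15,45))
"
```

```text
t 3.0 fix [-151.9   -7.3] ang 0.79 z 49.0 F_fix [-1.   0.9] -0.4 w -0.0002
('tool shift cm', array([-1.18, -0.78,  0.4 ]), 'roll', np.float64(0.79))
```

jog_arm(motion="-0.3 -0.3 0.2 0.8; -0.3 -0.3 0.2 0; -0.3 0 0 0; -0.2 0 0 0; 0 0 0 0")

```text
time_s: 3.42
eef_pos: [0.4406, -0.0767, 0.0495]
eef_rot: [0.067, 0.998, -0.001, 0.012]
wrist_force: [-0.4, 0.5, 0.8]
width: 0.0003
```

```bash
cat >> h.py <<'E'
def tilt():
    X=Ro.from_quat(manip.sense()["eef_rot"]).as_matrix(); return (np.degrees(X[:2,2])).round(2)
E
python3 -c "
from h import *
stat(); print(tilt())
for n in ['wrist','top','scene']: cv2.imwrite(f'pics/{n}2.png',manip.snapshot(n))
stat();print(tilt())
im=cv2.imread('pics/wrist2.png'); cv2.imwrite('pics/w2c.png',cv2.resize(im[100:330,130:450],None,fx=2.4,fy=2.4))
"
```

```text
t 3.42 fix [-137.6  -12. ] ang 0.16 z 49.5 F_fix [-0.5  0.5] 0.8 w 0.0003
[ 1.32 -0.26]
t 3.57 fix [-138.3  -11.9] ang 0.16 z 49.0 F_fix [0.1 0.7] 0.1 w -0.0
[ 1.27 -0.24]
```

View pics/w2c.png

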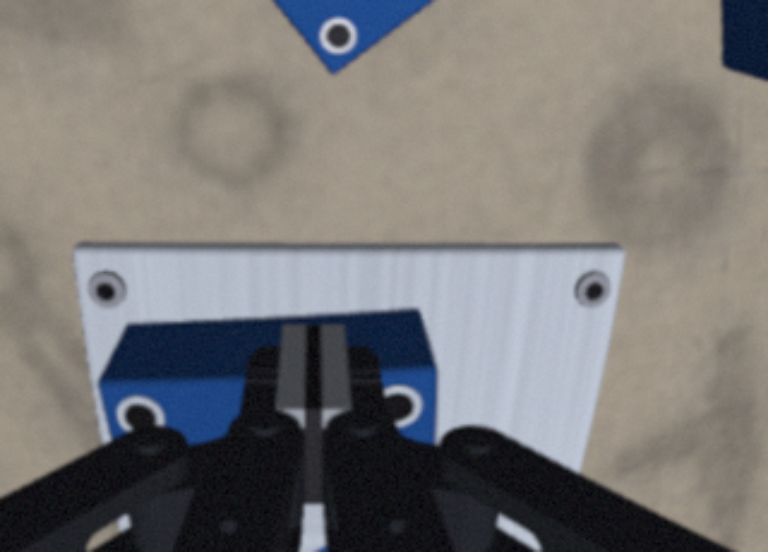

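jog_arm(motion="-0.1 0 0.1 0; -0.1 0 0.1 0; -0.1 0 0.1 0; -0.1 0 0.1 0; -0.1 0 0.1 0; -0.1 0 0.1 0; -0.1 0 0.1 0; -0.1 0 0.1 0; -0.1 0 0.1 0; -0.1 0 0 0")

```text
time_s: 4.4
eef_pos: [0.4506, -0.078, 0.0392]
eef_rot: [0.067, 0.998, -0.001, 0.011]
wrist_force: [-0.9, 0.5, 0.1]
width: -0.0002
```

```bash
python3 -c "
from h import *
stat(); print(tilt(),manip.sense()['joint_pos'].round(3))
"
```

```text
t 4.4 fix [-127.5  -12. ] ang 0.13 z 39.2 F_fix [-1.   0.4] 0.1 w -0.0002
[ 1.26 -0.23] [-0.463 -0.331 -0.643  1.238  0.006 -0.329]
```

jog_arm(motion="-0.15 0 -0.02 0; -0.15 0 -0.02 0; -0.15 0 -0.02 0; -0.15 0 -0.02 0; -0.15 0 -0.02 0; -0.15 0 0 0")

```text
time_s: 4.9
eef_pos: [0.4606, -0.0794, 0.0407]
eef_rot: [0.067, 0.998, -0.001, 0.011]
wrist_force: [-0.2, 0.3, -0.4]
width: -0.0002
```

```bash
python3 -c "
from h import *
stat(); print(tilt())
for n in ['wrist','top','scene']: cv2.imwrite(f'pics/{n}3.png',manip.snapshot(n))
im=cv2.imread('pics/wrist3.png'); 
im2=cv2.imread('pics/top3.png')
im3=cv2.imread('pics/scene3.png')
cv2.imwrite('pics/m3.png',np.hstack([cv2.resize(im[130:300,170:380],(420,340)),cv2.resize(im2[120:240,255:345],(255,340),interpolation=cv2.INTER_CUBIC)]))
"
```

```text
t 4.9 fix [-117.5  -12. ] ang 0.13 z 40.7 F_fix [-0.2  0.3] -0.4 w -0.0002
[ 1.27 -0.24]
```

View pics/m3.png

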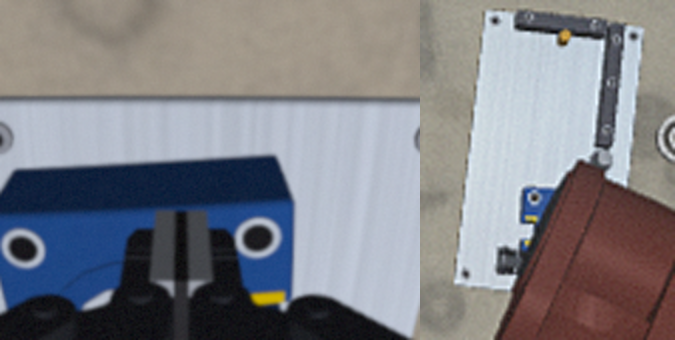

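```bash
python3 -c "
from h import *
for z in [.008,.016,.03,.044]: print(z,w2f(wpx2w(260,235,z)).round(1))
print('cover near bottom',w2f(wpx2w(180,216,.008)).round(1),w2f(wpx2w(307,209,.008)).round(1))
print('cover near top',w2f(wpx2w(172,235,.044)).round(1),w2f(wpx2w(316,228,.044)).round(1))
im=cv2.imread('pics/wrist3.png'); cv2.imwrite('pics/w3c.png',cv2.resize(im[180:320,150:370],None,fx=3.6,fy=3.6,interpolation=cv2.INTER_CUBIC))
im=cv2.imread('pics/scene3.png'); cv2.imwrite('pics/s3c.png',cv2.resize(im[100:250,150:370],None,fx=3.6,fy=3.6,interpolation=cv2.INTER_CUBIC))
"
```

```text
0.008 [-105.7  -11.4]
0.016 [-109.9  -11.4]
0.03 [-117.2  -11.4]
0.044 [-124.5  -11.4]
cover near bottom [-119.4  -66.5] [-125.1   19.9]
cover near top [-123.5  -61.7] [-128.7   19.6]
```

View pics/w3c.png

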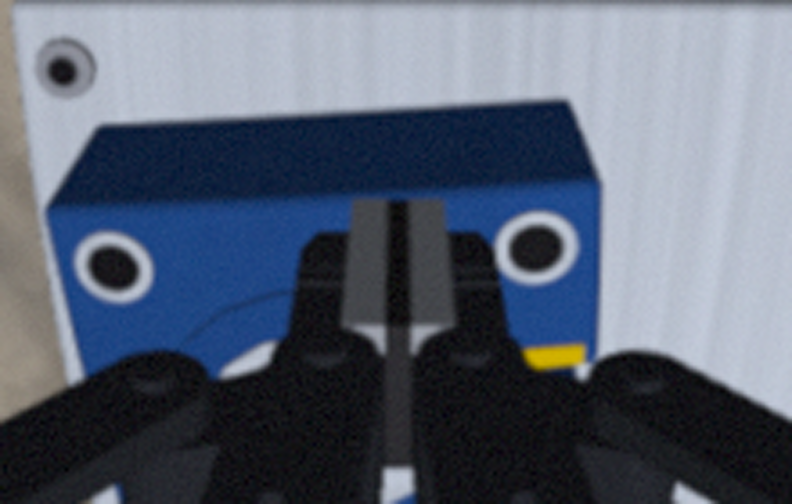

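View pics/s3c.png

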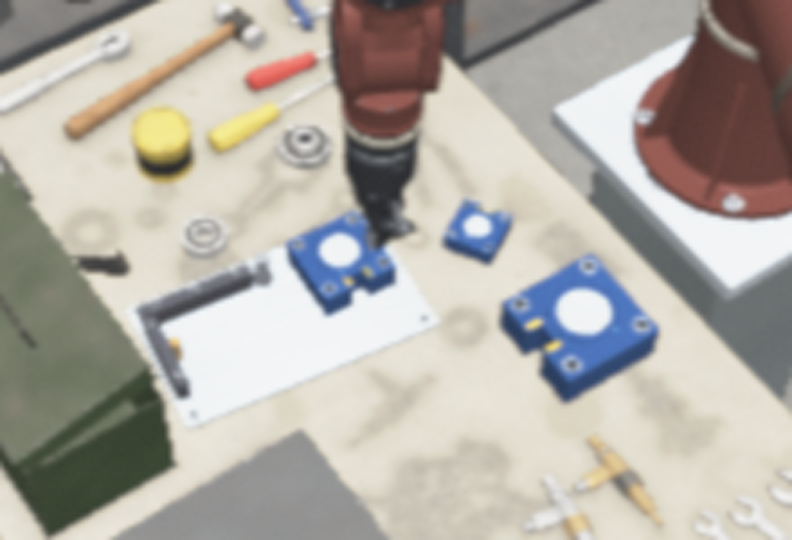

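```bash
python3 - <<'E'
from h import *
for k in "23":
    im=cv2.imread(f'pics/scene{k}.png'); x0,y0=215,140
    big=cv2.resize(im[y0:y0+70,x0:x0+70],None,fx=5.5,fy=5.5,interpolation=cv2.INTER_CUBIC); cv2.imwrite(f'pics/z{k}.png',big)
im0=cv2.imread('pics/scene0.png'); b0=cv2.resize(im0[140:210,215:285],None,fx=5.5,fy=5.5,interpolation=cv2.INTER_CUBIC)
cv2.imwrite('pics/zz.png',np.hstack([b0,cv2.imread('pics/z3.png')]))
f=lambda fx,fy,z: w2px("scene",[*(R2(FTH)@np.array([fx,fy])/1000+FT),z])
s=manip.sense()
print("tcp px",w2px("scene",s["eef_pos"]),"tip",w2px("scene",s["eef_pos"]-[0,0,.025]))
print((w2px("scene",s["eef_pos"]-[0,0,.025])-[215,140])*5.5, (w2px("scene",s["eef_pos"])-[215,140])*5.5)
E
```

```text
tcp px [253.77268246 168.63002005] tip [253.73596727 172.44025311]
[213.04781996 178.42139213] [213.2497535 157.4651103]
```

View pics/zz.png

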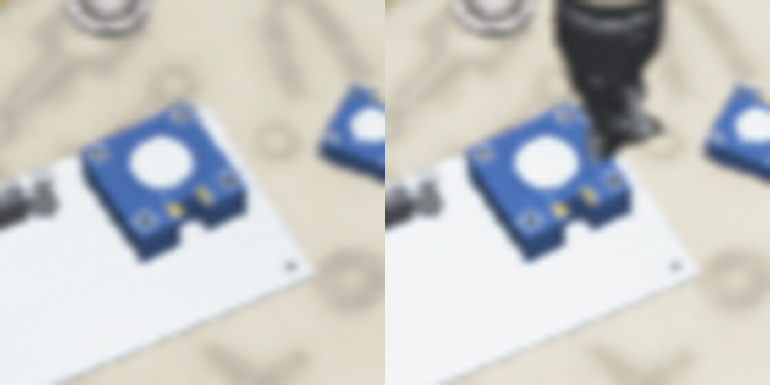

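```bash
python3 - <<'E'
from h import *
im0=cv2.imread('pics/scene0.png'); x0,y0=390,160
big=cv2.resize(im0[y0:y0+100,x0:x0+110],None,fx=5,fy=5,interpolation=cv2.INTER_CUBIC)
X=Ro.from_quat([0.189,.982,-.001,0]).as_matrix(); p=np.array([.222,.557,.222])
for tz,c in [(-.05,(0,0,255)),(0,(0,255,0)),(.012,(255,255,0)),(.025,(255,0,255))]:
    for ty in (-.0425,0,.0425):
        q=(w2px("scene",p+X@[0,ty,tz])-[x0,y0]+.5)*5; cv2.circle(big,tuple(int(round(v)) for v in q),4,c,-1)
im=cv2.imread('pics/scene3.png'); x0,y0=225,120
b2=cv2.resize(im[y0:y0+100,x0:x0+55],None,fx=5,fy=5,interpolation=cv2.INTER_CUBIC)
s=manip.sense(); X=Ro.from_quat(s["eef_rot"]).as_matrix()
for tz,c in [(-.05,(0,0,255)),(0,(0,255,0)),(.025,(255,0,255))]:
    q=(w2px("scene",s["eef_pos"]+X@[0,0,tz])-[x0,y0]+.5)*5; cv2.circle(b2,tuple(int(round(v)) for v in q),3,c,-1)
cv2.imwrite('pics/q.png',np.hstack([big,b2[:500]]))
E
```

```text
(no output)
```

View pics/q.png

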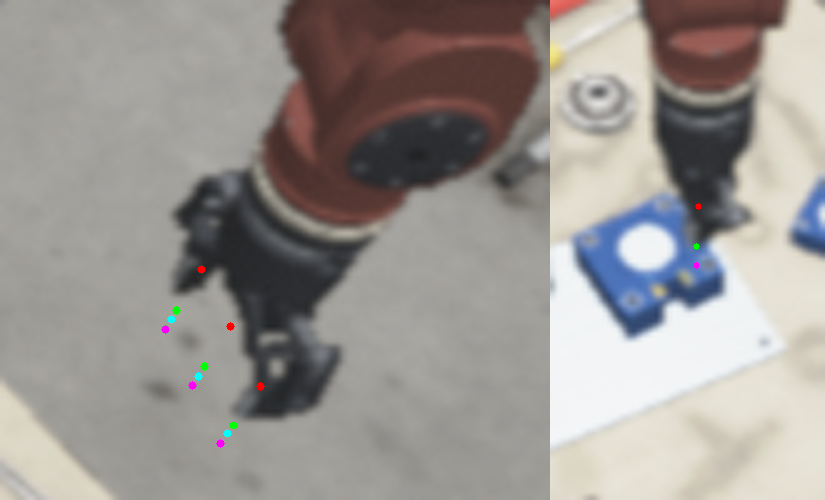

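jog_arm(motion="0.4 0 0 0; 0.4 0 0 0; 0.4 0 0 0; 0.4 0 0 0; 0.4 0 0 0; 0.4 0 0 0; 0.4 0 0 0; 0.4 0 0 0; 0 0 0.2 0; 0 0 0.2 0; 0 0 0.2 0; 0 0 0.2 0; 0 0 0.2 0; 0 0 0.2 0; 0 0 0.2 0; 0 0 0.2 0; 0 0 0.2 0; 0 0 0.2 0; 0 0 0.2 0; 0 0 0 0")

```text
time_s: 6.72
eef_pos: [0.4251, -0.0745, 0.0148]
eef_rot: [0.067, 0.998, -0.001, 0.011]
wrist_force: [1.1, -0.7, -0.1]
width: -0.0001
```

```bash
python3 -c "
from h import *
stat(); print(tilt())
for n in ['wrist','scene']: cv2.imwrite(f'pics/{n}4.png',manip.snapshot(n))
im=cv2.imread('pics/wrist4.png'); im3=cv2.imread('pics/scene4.png')
cv2.imwrite('pics/m4.png',np.hstack([cv2.resize(im[150:310,150:370],(550,400)),cv2.resize(im3[130:210,220:270],(250,400),interpolation=cv2.INTER_CUBIC)]))
"
```

```text
t 6.72 fix [-153.2  -11.9] ang 0.13 z 14.8 F_fix [ 1.2 -0.6] -0.1 w -0.0001
[ 1.21 -0.21]
```

View pics/m4.png

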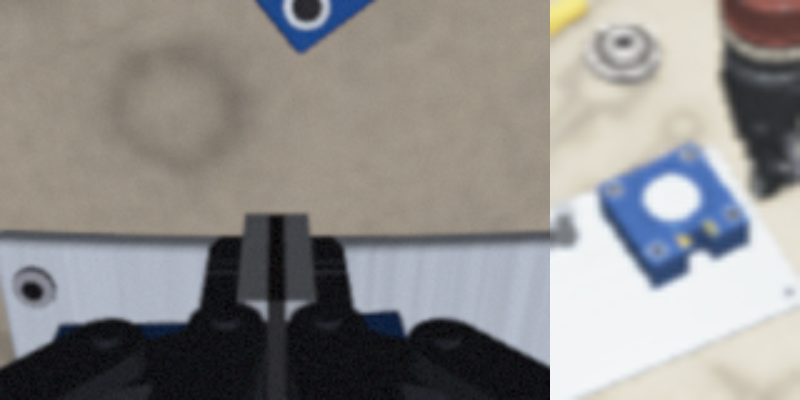

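```bash
python3 - <<'E'
from h import *
p=manip.sense()["eef_pos"]
for z in [-.01,0,.0148,.02,.03,.04,.05]: print(z,w2px("scene",[p[0],p[1],z]).round(1))
im=cv2.imread('pics/scene4.png'); b=cv2.resize(im[130:190,240:290],None,fx=10,fy=10,interpolation=cv2.INTER_CUBIC)
cv2.imwrite('pics/s4.png',b)
E
```

```text
-0.01 [261.5 173.1]
0 [261.6 171.6]
0.0148 [261.7 169.4]
0.02 [261.7 168.6]
0.03 [261.7 167.1]
0.04 [261.8 165.5]
0.05 [261.8 164. ]
```

View pics/s4.png

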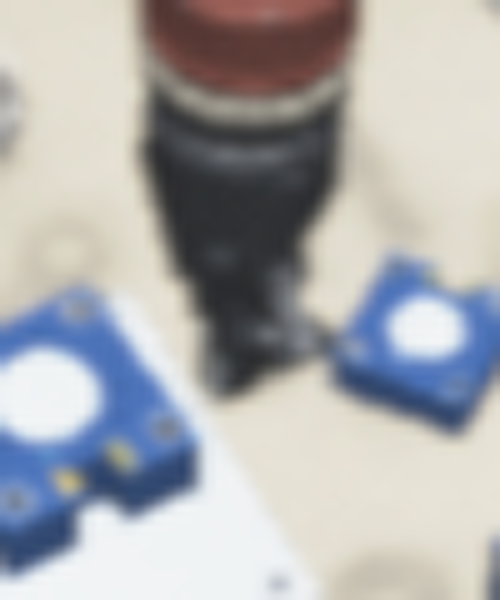

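jog_arm(motion="0 0 0.1 0; 0 0 0.1 0; 0 0 0.1 0; 0 0 0.1 0; 0 0 0.1 0; -0.2 0 0 0; -0.2 0 0 0; -0.2 0 0 0; -0.2 0 0 0; -0.2 0 0 0; -0.15 0 0 0; -0.15 0 0 0")

```text
time_s: 7.82
eef_pos: [0.4401, -0.0768, 0.0106]
eef_rot: [0.067, 0.998, -0.001, 0.011]
wrist_force: [-1.3, 0.3, -0.1]
width: -0.0001
```

```bash
python3 -c "
from h import *
stat(); print(tilt())
"
```

```text
t 7.82 fix [-138.1  -12.1] ang 0.13 z 10.6 F_fix [-1.4  0.1] -0.1 w -0.0001
[ 1.3  -0.26]
```

jog_arm(motion="-0.15 0 0 0; -0.15 0 0 0; -0.15 0 0 0; -0.15 0 0 0; -0.15 0 0 0; -0.15 0 0 0; -0.15 0 0 0; -0.15 0 0 0")

```text
time_s: 8.48
eef_pos: [0.4509, -0.0774, 0.0102]
eef_rot: [0.067, 0.998, -0.001, 0.009]
wrist_force: [-3.4, 1.6, 1.9]
width: 0.0002
```

```bash
cat > look.py <<'E'
import sys
from h import *
k=sys.argv[1]
stat(); print(tilt())
w=manip.snapshot('wrist'); c=manip.snapshot('scene'); cv2.imwrite(f'pics/wrist_{k}.png',w); cv2.imwrite(f'pics/scene_{k}.png',c)
cv2.imwrite(f'pics/m_{k}.png',np.hstack([cv2.resize(w,(440,330)),cv2.resize(c[120:210,180:276],(352,330),interpolation=cv2.INTER_CUBIC)]))
E
python3 look.py a
```

```text
t 8.48 fix [-127.3  -11.3] ang 0.15 z 10.2 F_fix [-3.5  1.1] 1.9 w 0.0002
[ 1.   -0.15]
```

View pics/m_a.png

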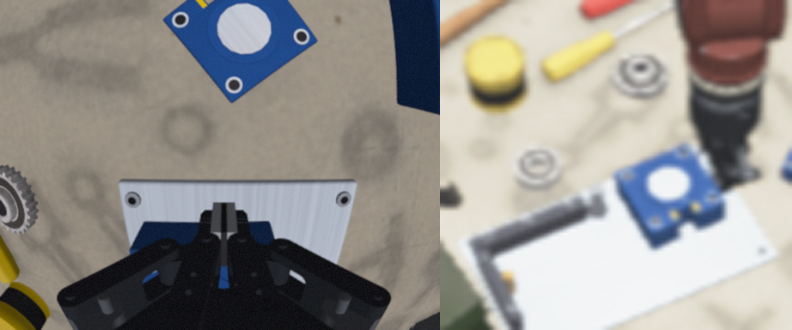

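jog_arm(motion="-0.15 0 0 0; -0.15 0 0 0; -0.15 0 0 0; -0.15 0 0 0; -0.15 0 0 0; -0.15 0 0 0; -0.15 0 0 0; -0.15 0 0 0; -0.15 0 0 0; -0.15 0 0 0; -0.15 0 0 0; -0.15 0 0 0")

```text
time_s: 9.58
eef_pos: [0.4705, -0.0801, 0.0102]
eef_rot: [0.067, 0.998, -0.001, 0.009]
wrist_force: [-2.9, 0.9, 0.4]
width: -0.0001
```

```bash
python3 look.py b
```

```text
t 9.58 fix [-107.6  -11.3] ang 0.13 z 10.2 F_fix [-3.   0.5] 0.4 w -0.0001
[ 0.99 -0.15]
```

View pics/m_b.png

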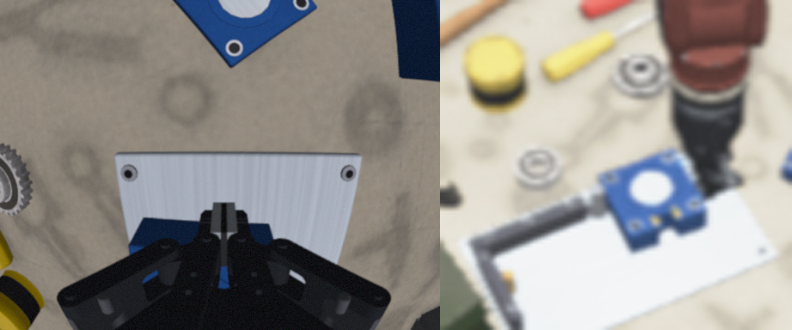

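```bash
python3 - <<'E'
from h import *
im=cv2.imread('pics/wrist_b.png'); cv2.imwrite('pics/wbc.png',cv2.resize(im[225:325,130:350],None,fx=3.6,fy=3.6,interpolation=cv2.INTER_CUBIC))
print("near bottom corners",w2f(wpx2w(168.7,253.5,.008)).round(1),w2f(wpx2w(314,258,.008)).round(1))
E
```

```text
near bottom corners [-97.3 -66.8] [-95.3  21.9]
```

View pics/wbc.png

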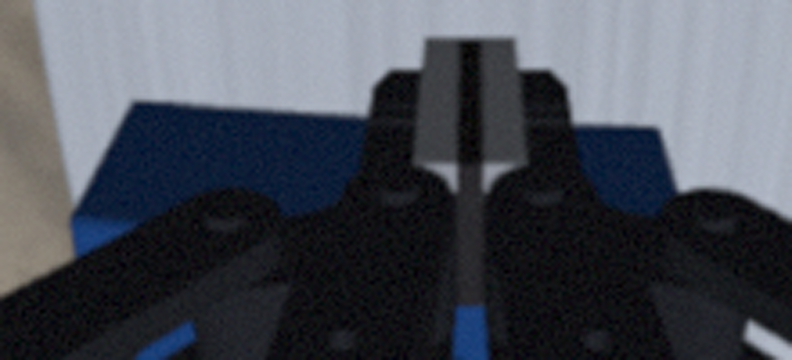

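jog_arm(motion="0.3 0 0 0; 0 0.4 0 0; 0 0.5 0 0; 0 0 0 0; -0.2 0 0 0; -0.1 0 0 0; -0.14 0.22 0 1.5; -0.14 0.22 0 1.5; -0.14 0.22 0 1.5; -0.14 0.22 0 1.5; -0.14 0.22 0 1.5; -0.14 0.22 0 1.5; -0.14 0.22 0 1.5; -0.14 0.22 0 1.5")

```text
time_s: 10.85
eef_pos: [0.4863, -0.0563, 0.0102]
eef_rot: [0.176, 0.984, -0.001, 0.007]
wrist_force: [-3.3, 0.8, 1.4]
width: 0.0002
```

```bash
python3 look.py c
```

```text
t 10.85 fix [-95.1  14.4] ang -12.43 z 10.2 F_fix [-3.3  0.3] 1.4 w 0.0002
[ 0.8  -0.31]
```

View pics/m_c.png

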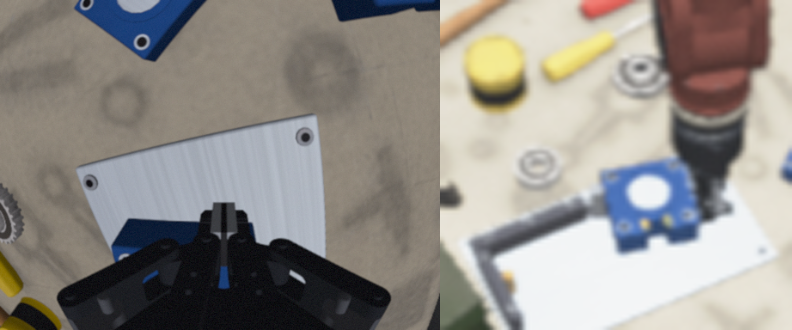

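```bash
cat > cov.py <<'E'
from h import *
from scipy.optimize import minimize
S=6
def fitcover(img,cam,x0,roi):
    """x0=(fx mm,fy mm,deg cover yaw rel fixture); roi=(u0,v0,u1,v1)"""
    u0,v0,u1,v1=roi; im=cv2.resize(img[v0:v1,u0:u1],None,fx=S,fy=S,interpolation=cv2.INTER_LINEAR)
    hsv=cv2.cvtColor(im,cv2.COLOR_BGR2HSV); h,s,v=[hsv[...,i].astype(int) for i in range(3)]
    blue=((h>98)&(h<128)&(s>110)&(v>30))
    bright=(v>125)&(s<110)
    bl=cv2.GaussianBlur(blue.astype(np.float32),(0,0),2); br=cv2.GaussianBlur(bright.astype(np.float32),(0,0),2)
    f,cx,cy,T=K(cam)
    def proj(P):
        q=(np.asarray(P)-T[:3,3])@T[:3,:3]; return np.c_[((cx+f*q[:,0]/q[:,2]-u0+.5)*S-.5),((cy+f*q[:,1]/q[:,2]-v0+.5)*S-.5)]
    def world(L,x,z):
        a=np.radians(x[2]); F=(np.asarray(L)@R2(a).T+x[:2])/1000; W=F@R2(FTH).T+FT; return np.c_[W,np.full(len(W),z)]
    sq=[(45,45),(45,-45),(-45,-45),(-45,45)]
    top=[(45,45),(45,-45),(-45,-45),(-45,45),(-9,45),(-9,31),(9,31),(9,45)]
    def render(x):
        m=np.zeros(blue.shape,np.uint8); sh=lambda P:np.round(P*16).astype(np.int32)
        n=len(top); A=proj(world(top,x,.044)); B=proj(world(top,x,.008))
        cv2.fillPoly(m,[sh(A)],1,shift=4)
        for i in range(n):
            j=(i+1)%n; cv2.fillPoly(m,[sh(np.array([A[i],A[j],B[j],B[i]]))],1,shift=4)
        ig=np.zeros_like(m)
        c=[(27*np.cos(t),27*np.sin(t)) for t in np.linspace(0,6.28,30)]; cv2.fillPoly(ig,[sh(proj(world(c,x,.044)))],1,shift=4)
        for a in (-34,34):
            for b in (-34,34):
                c=[(a+9*np.cos(t),b+9*np.sin(t)) for t in np.linspace(0,6.28,20)]; cv2.fillPoly(ig,[sh(proj(world(c,x,.044)))],1,shift=4)
        for a in (-14,14):
            c=[(a-5,27),(a+5,27),(a+5,45),(a-5,45)]; cv2.fillPoly(ig,[sh(proj(world(c,x,.044)))],1,shift=4)
        return m,ig
    def cost(x):
        m,ig=render(x); k=cv2.GaussianBlur(m.astype(np.float32),(0,0),2)
        return float((br*k*(ig==0)).sum()+(bl*(1-k)).sum())
    best=None
    for d in (0,8,-8):
        r=minimize(cost,np.array(x0)+[0,0,d],method="Nelder-Mead",options=dict(initial_simplex=np.array(x0)+[0,0,d]+np.array([[0,0,0],[8,0,0],[0,8,0],[0,0,8]]),xatol=.05,fatol=1,maxiter=200))
        if best is None or r.fun<best.fun: best=r
    x=best.x; m,_=render(x); cs,_=cv2.findContours(m,cv2.RETR_EXTERNAL,cv2.CHAIN_APPROX_NONE); o=im.copy(); cv2.drawContours(o,cs,-1,(0,0,255),1)
    return x,best.fun/S/S,o
E
python3 - <<'E'
from cov import *
x,c,o=fitcover(cv2.imread("pics/top0.png"),"top",(-79,-21,4),(275,170,340,235)); print("top0",x.round(1),c)
x,c,o=fitcover(cv2.imread("pics/scene0.png"),"scene",(-79,-21,4),(215,140,275,200)); print("scene0",x.round(1),c)
cv2.imwrite("pics/f0.png",o)
x,c,o2=fitcover(cv2.imread("pics/scene_b.png"),"scene",(-52,-21,-2),(210,140,270,200)); print("b",x.round(1),c)
x,c,o2=fitcover(cv2.imread("pics/scene_c.png"),"scene",(-50,-18,-12),(210,140,270,200)); print("c",x.round(1),c)
cv2.imwrite("pics/fc.png",np.hstack([o,o2]))
E
```

```text
top0 [-79.9 -22.1   3.8] 71.00559488932292
scene0 [-81.7 -23.2   2.2] 133.33333333333334
b [-55.5 -27.7  -7.6] 140.97307671440973
c [-49.1 -23.3 -16.6] 123.1399197048611
```

View pics/fc.png

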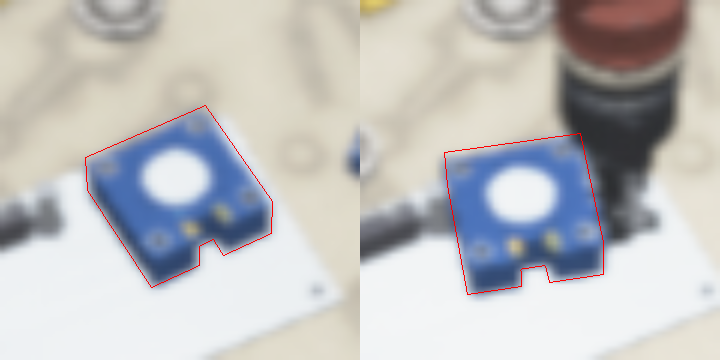

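jog_arm(motion="-0.12 0.17 0 1.5; -0.12 0.17 0 1.5; -0.12 0.17 0 1.5; -0.12 0.17 0 1.5; -0.12 0.17 0 1.5; -0.12 0.17 0 1.5; -0.12 0.17 0 1.5; -0.12 0.17 0 1.5; -0.12 0.17 0 1.5; -0.12 0.17 0 1.5; -0.12 0.17 0 1.5; -0.12 0.17 0 1.5; -0.12 0.17 0 1.5; -0.12 0.17 0 1.5")

```text
time_s: 12.12
eef_pos: [0.5064, -0.0414, 0.009]
eef_rot: [0.351, 0.936, 0.0, -0.0]
wrist_force: [-4.7, 2.6, 3.5]
width: 0.0001
```

```bash
cat > look2.py <<'E'
import sys
from cov import *
k=sys.argv[1]; x0=[float(v) for v in sys.argv[2].split(",")]
stat(); print(tilt()); f,a,z=fix()
c=manip.snapshot('scene'); cv2.imwrite(f'pics/scene_{k}.png',c)
x,co,o=fitcover(c,"scene",x0,(200,135,280,205)); x=x+[1.5,1,1.5]
w=manip.snapshot('wrist'); cv2.imwrite(f'pics/wrist_{k}.png',w)
cv2.imwrite(f'pics/m_{k}.png',np.hstack([cv2.resize(w,(int(420*4/3),420))[:,60:],o[:420,:420] if o.shape[1]<300 else cv2.resize(o,(int(o.shape[1]*.6),int(o.shape[0]*.6)))[:420]]) if False else cv2.resize(o,None,fx=1.2,fy=1.2))
cv2.imwrite(f'pics/w_{k}.png',w)
R=R2(np.radians(x[2])).T
print("cover",x.round(1),"cost",round(co),"post in cover",(R@(np.array([0,-53])-x[:2])).round(1),"tcp in cover",(R@(f-x[:2])).round(1))
E
python3 look2.py d -- 2>/dev/null || python3 look2.py d " -45,-18,-33"
```

```text
t 12.12 fix [-77.2  31.9] ang -33.34 z 9.0 F_fix [-5.1  2. ] 3.5 w 0.0001
[-0.04  0.03]
cover [-42.8 -19.3 -24.6] cost 137 post in cover [ 53.  -12.8] tcp in cover [-52.6  32.3]
```

View pics/m_d.png

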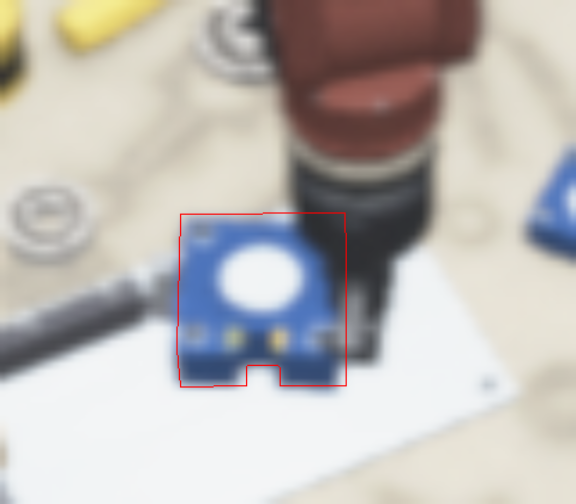

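jog_arm(motion="-0.15 0.07 0 0; -0.15 0.07 0 0; -0.15 0.07 0 0; -0.15 0.07 0 0; -0.15 0.07 0 0; -0.15 0.07 0 1; -0.15 0.07 0 1; -0.15 0.07 0 1; -0.15 0.07 0 1; -0.15 0.07 0 1")

```text
time_s: 13.05
eef_pos: [0.5121, -0.0375, 0.0076]
eef_rot: [0.382, 0.924, 0.004, -0.013]
wrist_force: [-6.8, 5.6, 5.7]
width: -0.0
```

```bash
python3 look2.py e " -40,-17,-40"
```

```text
t 13.05 fix [-72.1  36.5] ang -37.13 z 7.6 F_fix [-7.5  4.7] 5.7 w -0.0
[-1.14  1.03]
cover [-43.2 -18.2 -28.9] cost 135 post in cover [54.7 -9.5] tcp in cover [-51.7  34. ]
```

View pics/m_e.png

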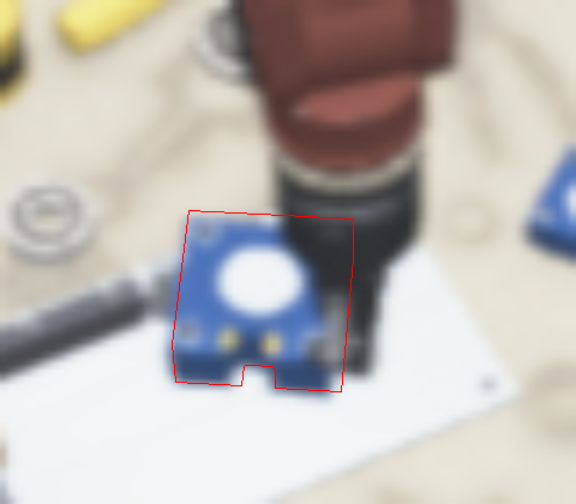

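View pics/w_e.png

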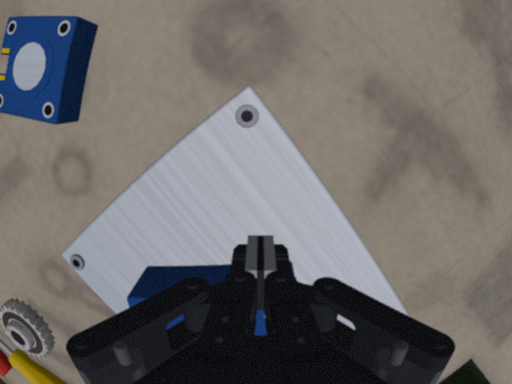

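jog_arm(motion="0.4 0 0 0; 0 -0.5 -0.2 0; 0 -0.6 -0.1 0; 0 0 0 0; -0.2 0 0 0; -0.2 0 0 0; -0.2 0.1 0 0; -0.2 0.1 0 0; -0.2 0.1 0 1; -0.2 0.1 0 1; -0.2 0.1 0 1; -0.2 0.1 0 1; -0.2 0.1 0 1; -0.2 0.1 0 1")

```text
time_s: 14.32
eef_pos: [0.5065, -0.0426, 0.0083]
eef_rot: [0.427, 0.904, 0.007, -0.031]
wrist_force: [-11.1, 7.5, 8.8]
width: -0.0001
```

```bash
python3 look2.py f " -42,-17,-40"
```

```text
t 14.32 fix [-76.9  30.7] ang -42.78 z 8.3 F_fix [-12.   6.] 8.8 w -0.0001
[-2.83  2.28]
cover [-42.6 -18.6 -31.3] cost 137 post in cover [54.3 -7.3] tcp in cover [-54.9  24.3]
```

View pics/m_f.png

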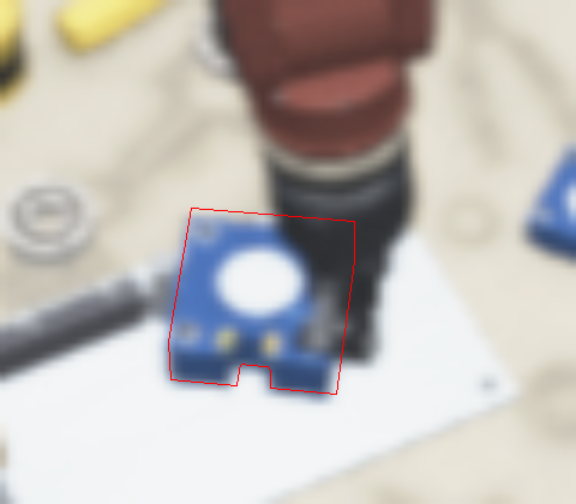

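View pics/w_f.png

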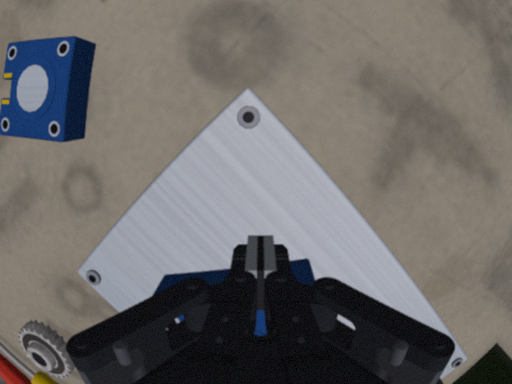

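jog_arm(motion="0.7 0 0 0; 0.7 0 0 0; 0 0 -1 0; 0 0 -1 0; 0 0 -1 0; 0 0 -1 0; 0 0 -1 0; 0 0 -1 -7; 0 0 -1 -7; 0 0 0 -7; 0 0 0 -7; 0 0 0 -7; 0 0 0 -7; 0 0 0 -7; 0 0 0 -7; 0 0 0 -7; 0 0 0 -7; 0 0 0 -7; 0 0 0 -7")

```text
time_s: 16.0
eef_pos: [0.5096, -0.0397, 0.1028]
eef_rot: [-0.303, 0.953, 0.02, -0.01]
wrist_force: [-0.2, -0.6, -1.2]
width: -0.0
```

```bash
python3 look2.py g " -42,-17,-40"; python3 -c "
from h import *
print(goto(-102,-62,60,59),manip.sense()['joint_pos'].round(2))"
```

```text
t 16.0 fix [-74.2  34.1] ang 43.1 z 102.8 F_fix [-0.2 -0.6] -1.2 w -0.0
[-1.73  1.84]
cover [-39.  -17.5 -28.7] cost 165 post in cover [ 51.3 -12.4] tcp in cover [-55.6  28.4]
('tool shift cm', array([ 8.58, -5.14,  4.28]), 'roll', np.float64(-16.12)) [-0.35 -0.11 -0.33  1.38  0.02 -0.96]
```

View pics/m_g.png

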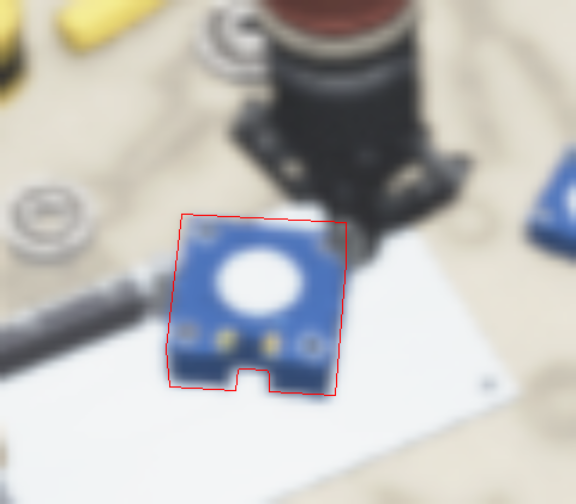

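View pics/w_g.png

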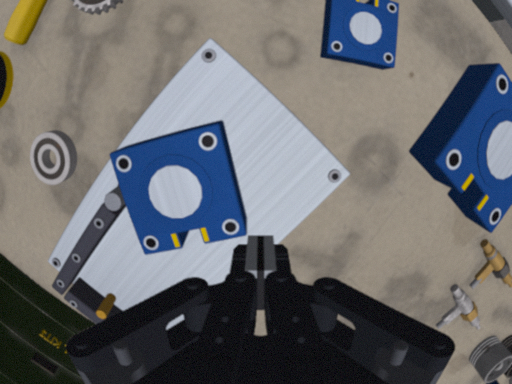

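```bash
cat >> h.py <<'E'
def wcover(px,s=None):
    "px: top corners in wrist picture in cover order (+,+),(+,-),(-,-),(-,+)"
    W=np.array([w2f(wpx2w(u,v,.044,s)) for u,v in px]); M=np.array([(45,45),(45,-45),(-45,-45),(-45,45)])
    wc=W.mean(0); H=M.T@(W-wc); th=np.arctan2(H[0,1]-H[1,0],H[0,0]+H[1,1])
    print("cover",wc.round(1),np.degrees(th).round(1),"res",(M@R2(th).T+wc-W).round(1).tolist())
    return wc,th
E
python3 - <<'E'
from h import *
# slot side between (139,253) and (245,236); post near side (111,157)-(139,253)= +x'
wcover([(139,253),(111,157),(222,122),(245,236)])
print("post top",w2f(wpx2w(113,200,.048)).round(1))
print("plate NR, NL corners",w2f(wpx2w(210,40,.008)).round(1),w2f(wpx2w(350,174,.008)).round(1))
E
```

```text
cover [-39.9 -16.9] -36.4 res [[-0.4, 3.0], [-1.9, -4.4], [1.7, -0.0], [0.6, 1.5]]
post top [ -3.2 -53.5]
plate NR, NL corners [-144.9  -80.8] [-143.5   85.8]
```

jog_arm(motion="1.7 -1 0 0; 1.7 -1 0 0; 1.7 -1 0 0; 1.7 -1 0 0; 1.7 -1 0 0; 0 0 0 -7; 0 0 0 -7; 0 0 0 0")

```text
time_s: 16.77
eef_pos: [0.4681, -0.1347, 0.1068]
eef_rot: [-0.401, 0.916, 0.018, -0.005]
wrist_force: [1.0, 0.6, 0.2]
width: -0.0003
```

```bash
python3 -c "
from h import *
stat();print(tilt(),goto(-100,-59,10,57))"
```

```text
t 16.77 fix [-102.5  -65.8] ang 55.03 z 106.8 F_fix [0.9 0.8] 0.2 w -0.0003
[-1.41  1.66] ('tool shift cm', array([-0.7 ,  0.18,  9.68]), 'roll', np.float64(-1.97))
```

jog_arm(motion="0 0.2 2.8 -2; 0 0 2.8 0; 0 0 2 0; 0 0 1 0; 0 0 0.5 0; 0 0 0 0")

```text
time_s: 17.27
eef_pos: [0.4673, -0.1323, 0.0171]
eef_rot: [-0.4, 0.917, 0.015, -0.003]
wrist_force: [0.4, 0.6, 1.0]
width: 0.0
```

```bash
python3 look2.py h " -42,-17,-33"; python3 -c "
from h import *
print(goto(-100,-59,10,57))"
```

```text
t 17.27 fix [-103.7  -63.4] ang 54.89 z 17.1 F_fix [0.3 0.6] 1.0 w 0.0
[-1.07  1.45]
cover [-38.3 -17.8 -27.8] cost 168 post in cover [ 50.3 -13.3] tcp in cover [-36.6 -70.8]
('tool shift cm', array([-0.56,  0.06,  0.86]), 'roll', np.float64(-2.01))
```

View pics/m_h.png

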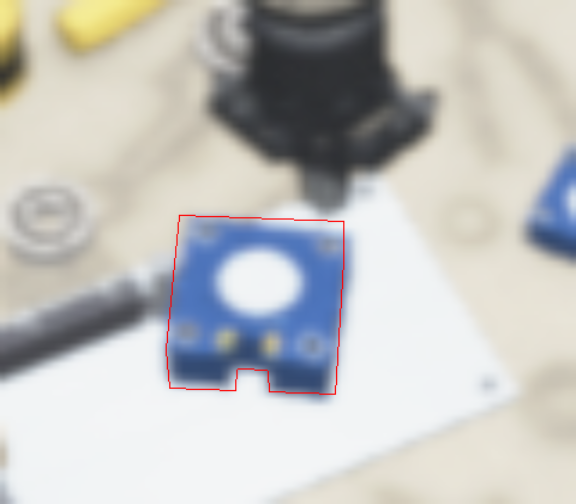

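View pics/w_h.png

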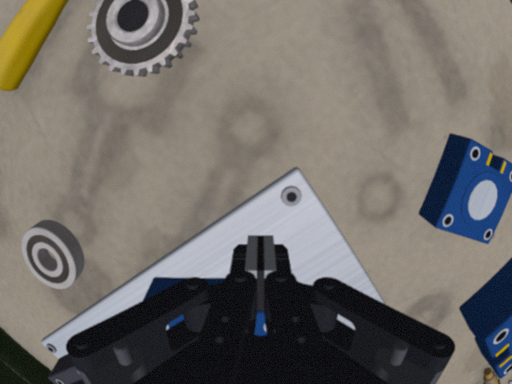

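jog_arm(motion="-0.2 -0.2 0.2 -1; -0.2 -0.2 0.2 -1; -0.2 0 0.2 0; -0.2 0 0.2 0; -0.2 0 0 0; -0.2 0 0 0; -0.18 0.05 0 0; -0.18 0.1 0 1; -0.18 0.14 -0.02 1.5; -0.18 0.14 -0.02 1.5; -0.18 0.14 -0.02 1.5; -0.18 0.14 -0.02 1.5; -0.18 0.14 -0.02 1.5")

```text
time_s: 18.45
eef_pos: [0.4848, -0.1114, 0.015]
eef_rot: [-0.343, 0.939, 0.012, -0.003]
wrist_force: [-0.8, -0.7, -1.6]
width: 0.0002
```

```bash
python3 look2.py i " -42,-17,-33"
```

```text
t 18.45 fix [-89.1 -40.4] ang 47.89 z 15.0 F_fix [-0.7 -0.8] -1.6 w 0.0002
[-0.8   1.12]
cover [-36.  -12.9 -35.5] cost 170 post in cover [ 52.6 -11.7] tcp in cover [-27.3 -53.1]
```

View pics/m_i.png

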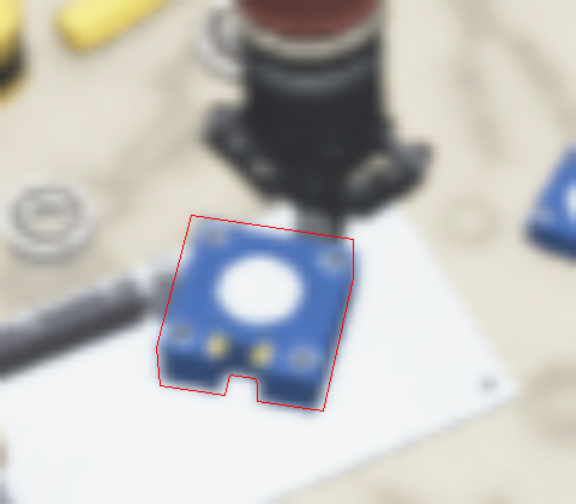

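View pics/w_i.png

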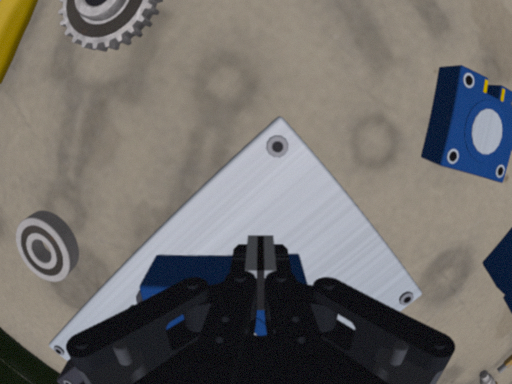

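jog_arm(motion="-0.18 0.14 0.03 1.5; -0.18 0.14 0.03 1.5; -0.18 0.14 0.03 1.5; -0.18 0.14 0.03 1.5; -0.18 0.14 0.03 1.5; -0.18 0.14 0.03 1.5; -0.18 0.14 0.03 1.5; -0.18 0.14 0.03 1.5; -0.18 0.14 0.03 1.5; -0.18 0.14 0.03 1.5")

```text
time_s: 19.38
eef_pos: [0.4904, -0.0931, 0.0149]
eef_rot: [-0.214, 0.977, 0.007, -0.008]
wrist_force: [-2.7, -2.4, 1.8]
width: 0.0006
```

```bash
python3 look2.py j " -30,-8,-55"
```

```text
t 19.38 fix [-86.1 -21.5] ang 32.47 z 14.9 F_fix [-2.3 -2.7] 1.8 w 0.0006
[-1.07  0.63]
cover [-29.   -4.8 -49.4] cost 177 post in cover [55.5 -9.3] tcp in cover [-24.5 -54.2]
```

View pics/m_j.png

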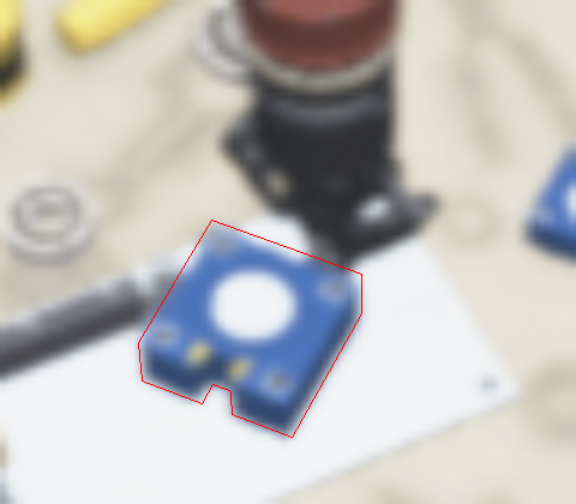

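View pics/w_j.png

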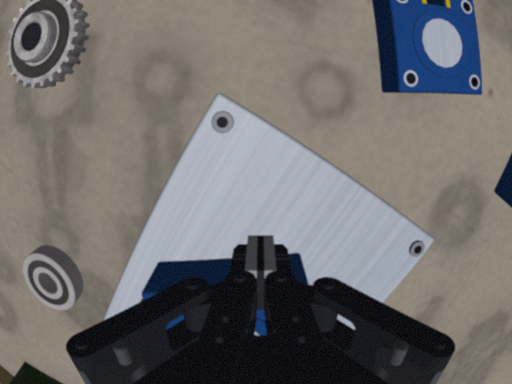

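jog_arm(motion="-0.18 0.13 0.03 1.4; -0.18 0.13 0.03 1.4; -0.18 0.13 0.03 1.4; -0.18 0.13 0.03 1.4; -0.18 0.13 0.03 1.4; -0.18 0.13 0.03 1.4; -0.18 0.13 0.03 1.4; -0.18 0.13 0.03 1.4; -0.18 0.13 0.03 1.4; -0.18 0.13 0.03 1.4; -0.18 0.13 0.03 1.4; -0.18 0.13 0.03 1.4")

```text
time_s: 20.48
eef_pos: [0.5028, -0.0733, 0.0119]
eef_rot: [-0.07, 0.997, 0.005, -0.013]
wrist_force: [-3.7, -1.4, 2.3]
width: 0.0001
```

```bash
python3 look2.py k " -23,0,-70"
```

```text
t 20.48 fix [-76.5  -0.2] ang 15.87 z 11.9 F_fix [-3.5 -1.8] 2.3 w 0.0001
[-1.51  0.49]
cover [-16.3   2.1 -64.1] cost 175 post in cover [56.7 -9.4] tcp in cover [-24.2 -55.1]
```

View pics/m_k.png

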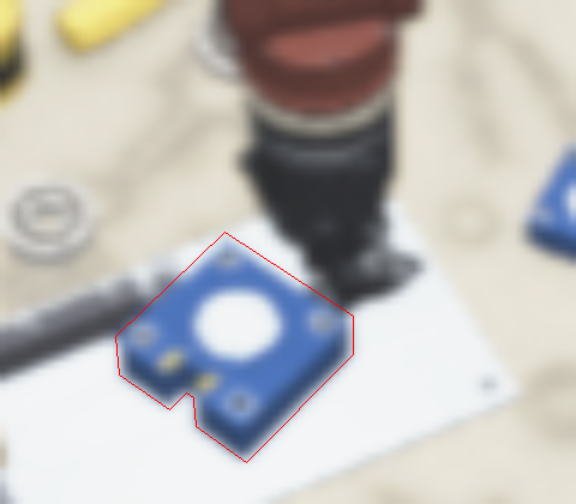

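View pics/w_k.png

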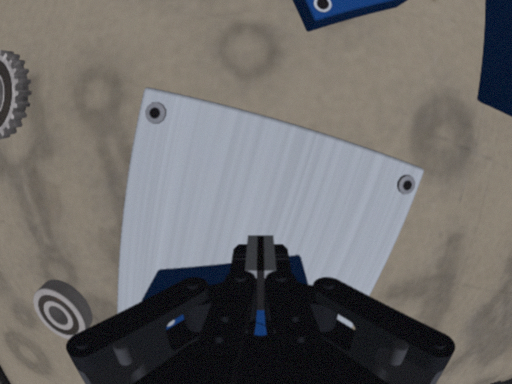

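jog_arm(motion="-0.19 0.12 0 0.8; -0.19 0.12 0 0.8; -0.19 0.12 0 0.8; -0.19 0.12 0 0.8; -0.19 0.12 0 0.8; -0.19 0.12 0 0.8; -0.19 0.12 0 0.8; -0.19 0.12 0 0.8; -0.19 0.12 0 0.8; -0.19 0.12 0 0.8; -0.19 0.12 0 0.8; -0.19 0.12 0 0.8")

```text
time_s: 21.58
eef_pos: [0.5258, -0.0557, 0.0113]
eef_rot: [0.019, 1.0, 0.005, -0.014]
wrist_force: [-3.3, -0.1, 3.3]
width: -0.0001
```

```bash
python3 look2.py l " -5,4,-80"
```

```text
t 21.58 fix [-56.1  20.4] ang 5.61 z 11.3 F_fix [-3.3 -0.6] 3.3 w -0.0001
[-1.61  0.56]
cover [  1.7   6.6 -81.9] cost 174 post in cover [ 58.8 -10. ] tcp in cover [-21.8 -55.2]
```

View pics/m_l.png

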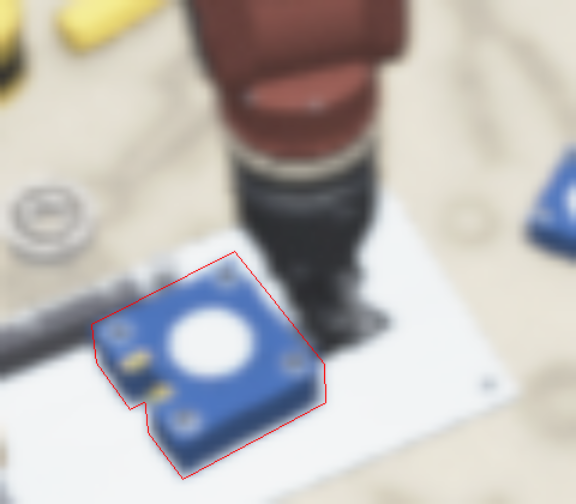

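View pics/w_l.png

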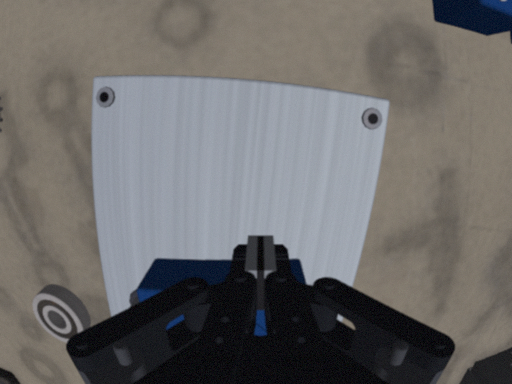

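jog_arm(motion="-0.19 0.04 0 1.2; -0.19 0.04 0 1.2; -0.19 0.04 0 1.2; -0.19 0.04 0 1.2; -0.19 0.04 0 1; 0.3 0 0 0; 0.4 0 0 0; 0.4 -0.4 0 0; 0 -0.5 0 0; 0 0 0 0")

```text
time_s: 22.52
eef_pos: [0.5244, -0.0621, 0.0111]
eef_rot: [0.074, 0.997, 0.004, -0.013]
wrist_force: [-0.2, -0.7, -0.4]
width: 0.0
```

```bash
python3 look2.py m " 10,6,-88"; python3 -c "
from h import *
im=cv2.imread('pics/wrist_m.png'); cv2.imwrite('pics/wmc.png',cv2.resize(im[220:384,90:350],None,fx=3,fy=3,interpolation=cv2.INTER_CUBIC))"
```

```text
t 22.52 fix [-56.6  13.8] ang -0.72 z 11.1 F_fix [-0.1 -0.7] -0.4 w 0.0
[-1.43  0.57]
cover [ 11.4   4.8 -86.4] cost 173 post in cover [ 57. -15.] tcp in cover [-13.2 -67.2]
```

View pics/m_m.png

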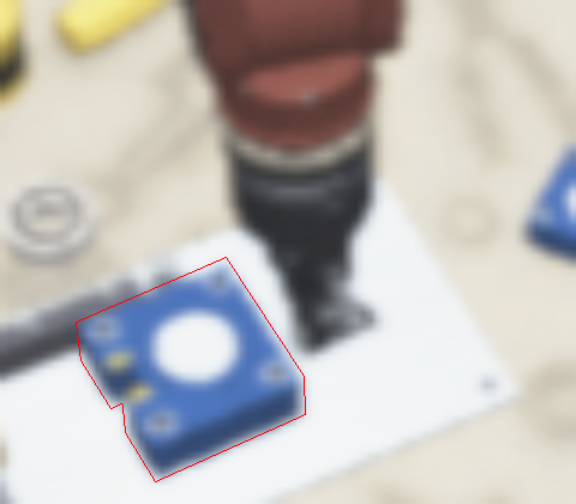

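View pics/wmc.png

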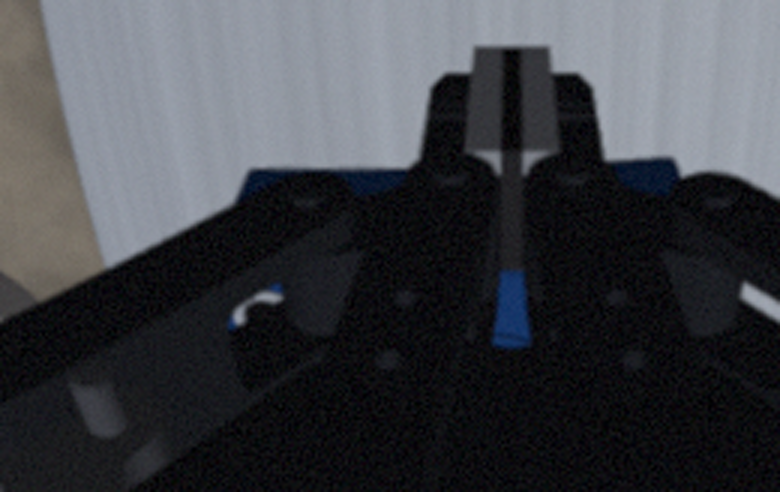

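```bash
python3 -c "
from h import *
a=w2f(wpx2w(172,276.7,.008));b=w2f(wpx2w(315.3,273.3,.008));print(a.round(1),b.round(1),np.degrees(np.arctan2(*(b-a))).round(1))"
```

```text
[-30.5 -41.6] [-32.7  49. ] -1.4
```

jog_arm(motion="-0.1 -0.4 0 0; -0.25 -0.3 0.1 0; -0.25 0 0.1 0; -0.25 0 0 0; -0.25 0 0 0; -0.2 0 0 0; -0.2 -0.05 0 0; -0.2 -0.05 0 0; -0.2 -0.05 0 0; -0.2 -0.05 0 0; -0.2 -0.05 0 0; -0.2 -0.05 0 0; -0.2 -0.05 0 0; -0.2 -0.05 0 0; -0.2 -0.05 0 0; -0.2 -0.05 0 0")

```text
time_s: 23.95
eef_pos: [0.5561, -0.0784, 0.0071]
eef_rot: [0.074, 0.997, 0.005, -0.016]
wrist_force: [-2.9, 3.4, 2.3]
width: 0.0001
```

```bash
python3 look2.py n " 33,1,-89"; python3 -c "
from h import *
im=cv2.imread('pics/wrist_n.png'); cv2.imwrite('pics/wnc.png',cv2.resize(im[220:384,90:350],None,fx=3,fy=3,interpolation=cv2.INTER_CUBIC))"
```

```text
t 23.95 fix [-22.9   2. ] ang -0.66 z 7.1 F_fix [-3.3  3. ] 2.3 w 0.0001
[-1.74  0.75]
cover [ 32.6   2.6 -88.6] cost 162 post in cover [ 54.8 -34. ] tcp in cover [ -0.7 -55.6]
```

View pics/m_n.png

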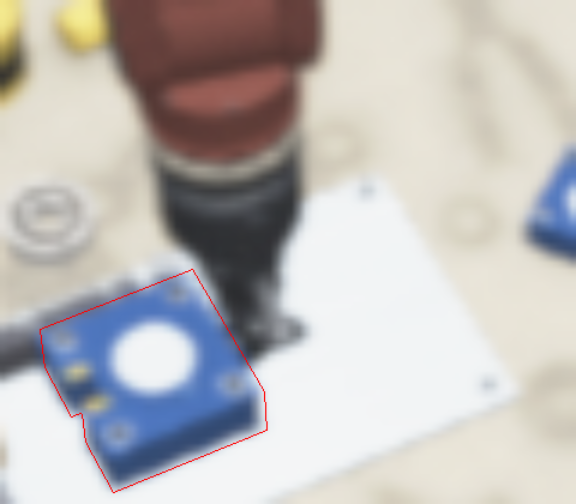

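View pics/wnc.png

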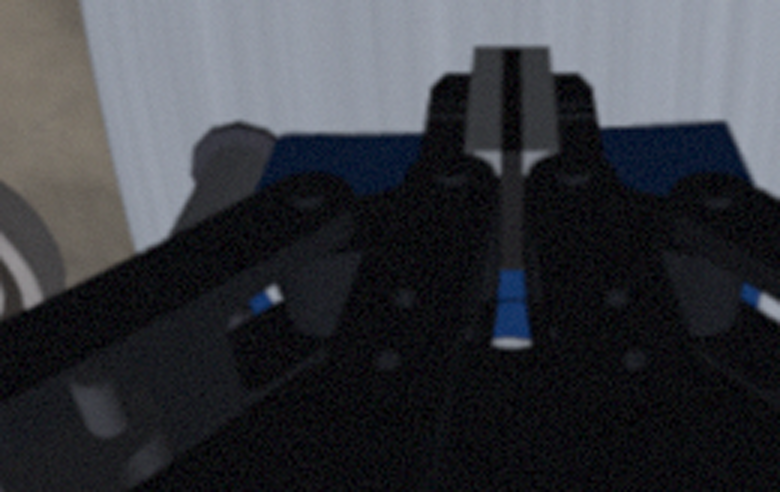

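jog_arm(motion="-0.2 -0.02 -0.03 0; -0.2 -0.02 -0.03 0; -0.2 -0.02 -0.03 0; -0.2 -0.02 -0.03 0; -0.2 -0.02 -0.03 0; -0.2 -0.02 -0.03 0; -0.2 -0.02 -0.03 0; -0.2 -0.02 -0.03 0; -0.2 -0.02 -0.03 0; -0.2 -0.02 -0.03 0; -0.2 -0.02 -0.03 0; -0.2 -0.02 -0.03 0; -0.2 -0.02 -0.03 0; -0.2 -0.02 -0.03 0; -0.2 -0.02 -0.03 0")

```text
time_s: 25.3
eef_pos: [0.5838, -0.0822, 0.0072]
eef_rot: [0.073, 0.997, 0.009, -0.02]
wrist_force: [-4.0, 3.2, 1.5]
width: -0.0005
```

```bash
python3 look2.py o " 62,0,-89"; python3 -c "
from h import *
for n,(p,q) in dict(n=((185,265),(332.3,260.7))).items(): pass
im=cv2.imread('pics/wrist_o.png'); cv2.imwrite('pics/woc.png',cv2.resize(im[220:384,90:350],None,fx=3,fy=3,interpolation=cv2.INTER_CUBIC))"
```

```text
t 25.3 fix [5.  1.9] ang -0.54 z 7.2 F_fix [-4.4  2.6] 1.5 w -0.0005
[-2.26  1.16]
cover [ 60.4   0.5 -88.5] cost 141 post in cover [ 51.9 -61.8] tcp in cover [ -2.9 -55.4]
```

View pics/m_o.png

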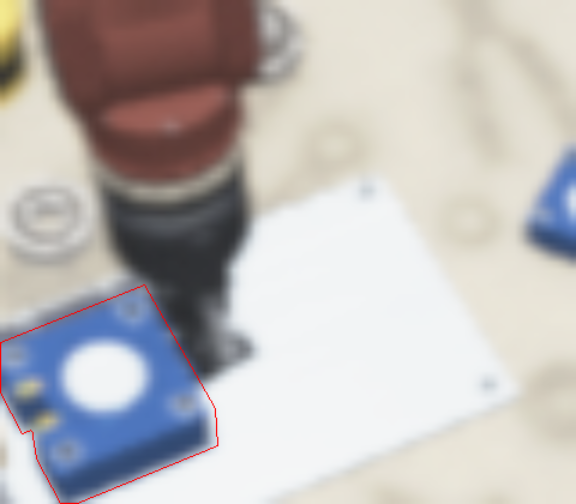

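View pics/woc.png

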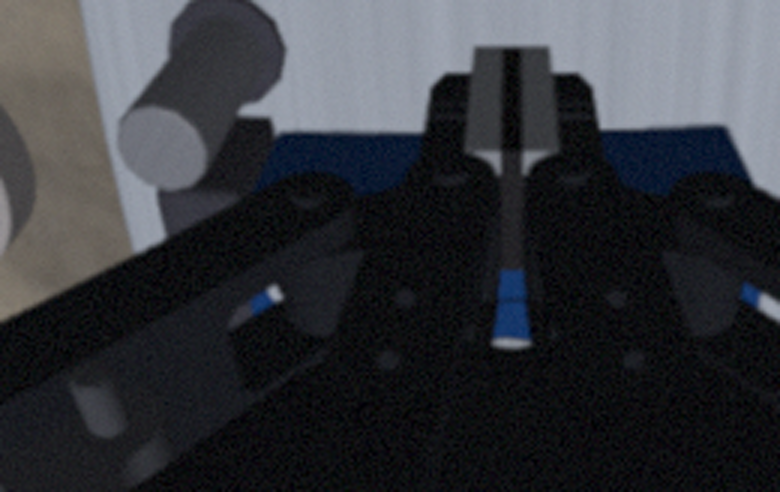

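jog_arm(motion="-0.18 -0.02 -0.03 0; -0.18 -0.02 -0.03 0; -0.18 -0.02 -0.03 0; -0.18 -0.02 -0.03 0; -0.18 -0.02 -0.03 0; -0.18 -0.02 -0.03 0; -0.18 -0.02 -0.03 0; -0.18 -0.02 -0.03 0; -0.18 -0.02 -0.03 0; -0.18 -0.02 -0.03 0")

```text
time_s: 26.23
eef_pos: [0.6004, -0.0847, 0.0073]
eef_rot: [0.072, 0.997, 0.011, -0.023]
wrist_force: [-3.6, 2.6, 0.8]
width: 0.0
```

```bash
python3 -c "
from h import *
stat();print(tilt())
w=manip.snapshot('wrist');cv2.imwrite('pics/wrist_p.png',w)
t=manip.snapshot('scene');cv2.imwrite('pics/scene_p.png',t); cv2.imwrite('pics/sp.png',cv2.resize(t[150:230,175:265],None,fx=7,fy=7,interpolation=cv2.INTER_CUBIC))"
```

```text
t 26.23 fix [21.8  1.7] ang -0.46 z 7.3 F_fix [-3.9  2.1] 0.8 w 0.0
[-2.53  1.41]
```

View pics/sp.png

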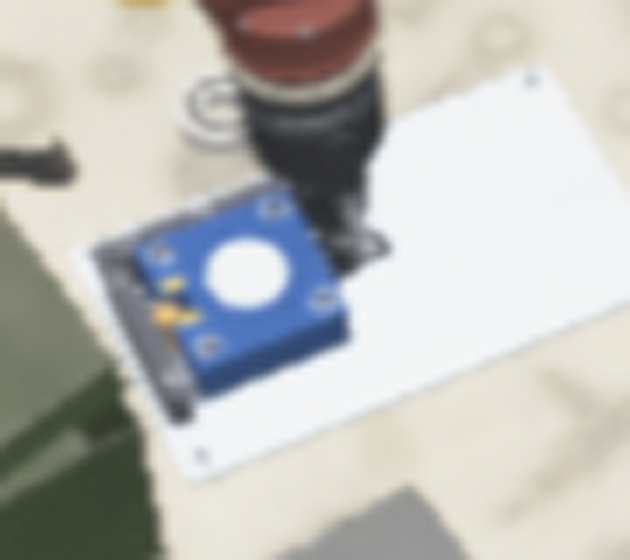

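View pics/wrist_p.png

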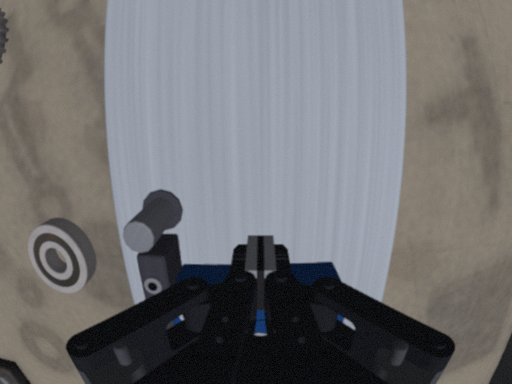

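jog_arm(motion="-0.16 -0.02 -0.03 0; -0.16 -0.02 -0.03 0; -0.16 -0.02 -0.03 0; -0.16 -0.02 -0.03 0; -0.15 -0.02 -0.03 0")

```text
time_s: 26.75
eef_pos: [0.6065, -0.0866, 0.0077]
eef_rot: [0.072, 0.997, 0.011, -0.025]
wrist_force: [-15.8, 5.6, 7.1]
width: -0.0001
```

```bash
python3 -c "
from h import *
stat();print(tilt())"
```

```text
t 26.75 fix [28.1  0.7] ang -0.46 z 7.7 F_fix [-16.5   3.4] 7.1 w -0.0001
[-2.78  1.44]
```

jog_arm(motion="-0.03 -0.03 -0.02 0; -0.03 -0.03 -0.02 0")

```text
time_s: 26.92
eef_pos: [0.6062, -0.0869, 0.0079]
eef_rot: [0.072, 0.997, 0.011, -0.026]
wrist_force: [-4.3, 2.8, -1.4]
width: -0.0001
```

```bash
python3 -c "
from h import *
stat();print(tilt())
t=manip.snapshot('scene');cv2.imwrite('pics/scene_q.png',t); cv2.imwrite('pics/sq.png',cv2.resize(t[155:225,175:245],None,fx=8,fy=8,interpolation=cv2.INTER_CUBIC))"
```

```text
t 26.92 fix [27.8  0.4] ang -0.45 z 7.9 F_fix [-4.6  2.2] -1.4 w -0.0001
[-2.92  1.49]
```

View pics/sq.png

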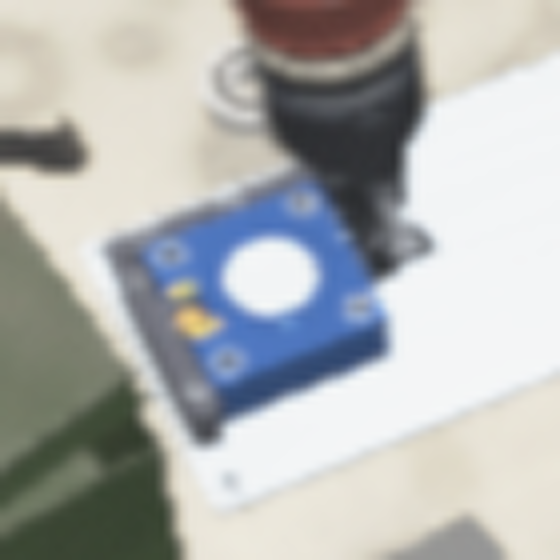

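jog_arm(motion="0.3 0 0 0; 0.5 0 0 0; 0.7 0 0 0; 0.7 0 0 0; 0 0 -1.5 0; 0 0 -2 0; 0 0 -2.5 0; 0 0 -2.5 0; 0 0 -2.5 0; 0 0 -1 0; 0 0 0 0")

```text
time_s: 27.88
eef_pos: [0.5868, -0.0886, 0.1352]
eef_rot: [0.073, 0.997, 0.009, -0.023]
wrist_force: [0.5, 0.2, -1.1]
width: 0.0002
```

```bash
python3 -c "
from h import *
stat();print(tilt())
t=manip.snapshot('wrist');cv2.imwrite('pics/wrist_r.png',t)
t=manip.snapshot('top');cv2.imwrite('pics/top_r.png',t); cv2.imwrite('pics/tr.png',cv2.resize(t[110:240,255:345],None,fx=4.6,fy=4.6,interpolation=cv2.INTER_CUBIC))"
```

```text
t 27.88 fix [ 8.8 -3.9] ang -0.59 z 135.2 F_fix [0.5 0.3] -1.1 w 0.0002
[-2.59  1.22]
```

View pics/tr.png

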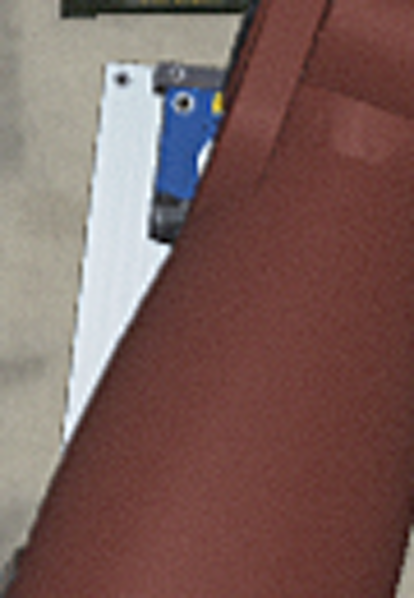

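View pics/wrist_r.png

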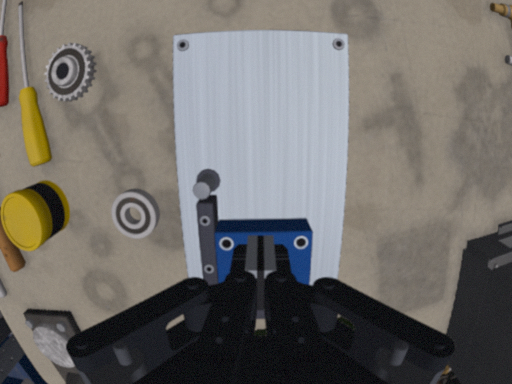

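jog_arm(motion="1.5 0 -2 0; 1.5 0 -2 0; 1.5 2 0 0; 1.5 3 0 0; 1.5 3 0 0; 1.5 3 0 0; 0 3 0 0; 0 3 0 0; 0 3 0 0; 0 3 0 0; 0 3 0 0; 0 0 0 0; 0 0 0 0")

```text
time_s: 29.07
eef_pos: [0.5223, 0.1931, 0.1549]
eef_rot: [0.075, 0.996, 0.01, -0.041]
wrist_force: [0.1, -0.5, 0.4]
width: 0.0003
```

```bash
python3 - <<'E'
from cov import *
stat()
t=manip.snapshot('top');cv2.imwrite('pics/top_s.png',t); s=manip.snapshot('scene');cv2.imwrite('pics/scene_s.png',s)
x,c,o=fitcover(t,"top",(85,0,-90),(270,115,345,190)); print("top",x.round(2),c)
x,c,o2=fitcover(s,"scene",(85,0,-90),(180,150,255,225)); print("scene",x.round(2),c)
b=cv2.resize(t[115:190,270:345],None,fx=5.3,fy=5.3,interpolation=cv2.INTER_CUBIC)
cv2.imwrite("pics/fs.png",np.hstack([b,cv2.resize(o,(b.shape[1],b.shape[0]))]))
E
```

```text
t 29.07 fix [-93.3 266.4] ang -0.82 z 154.9 F_fix [ 0.1 -0.4] 0.4 w 0.0003
top [ 86.14  -1.81 -90.11] 22.298478868272568
scene [ 83.3    0.17 -92.79] 134.88362630208334
```

View pics/fs.png

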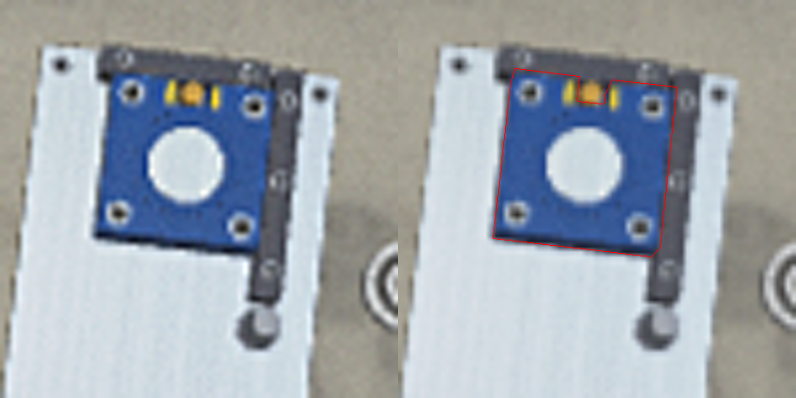

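```bash
python3 -c "
from h import *
print(goto(5,1,150,0),tilt())"
```

```text
('tool shift cm', array([-10.23, -26.27,   0.52]), 'roll', np.float64(-0.91)) [-4.61  1.54]
```

jog_arm(motion="-1.1 -2.9 0 -0.9; -1.1 -2.9 0 0; -1.1 -2.9 0 0; -1.1 -2.9 0 0; -1.1 -2.9 0 0; -1.1 -2.9 0 0; -1.1 -2.9 0 0; -1.1 -2.9 0 0; -1.1 -2.9 0 0; 0 0 0 0; 0 0 0 0")

```text
time_s: 30.08
eef_pos: [0.5787, -0.1056, 0.1362]
eef_rot: [0.075, 0.996, 0.01, -0.044]
wrist_force: [-0.3, 0.5, 0.0]
width: -0.0003
```

```bash
python3 -c "
from h import *
stat();print(goto(8,2,10,0),tilt())
t=manip.snapshot('wrist');cv2.imwrite('pics/wrist_t.png',t)"
```

```text
t 30.08 fix [  3.1 -21.9] ang -0.76 z 136.2 F_fix [-0.3  0.5] 0.0 w -0.0003
('tool shift cm', array([-0.46,  2.4 , 12.62]), 'roll', np.float64(-0.76)) [-4.92  1.57]
```

View pics/wrist_t.png

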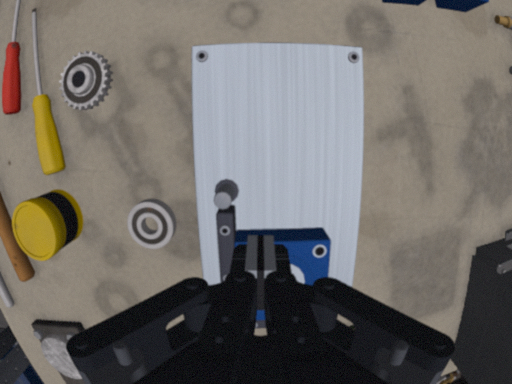

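jog_arm(motion="0 1.1 0 -0.7; 0 1.1 0 0; 0 0 3 0; 0 0 3 0; 0 0 2.5 0; 0 0 2 0; 0 0 0.8 0; 0 0 0.4 0; 0 0 0 0")

```text
time_s: 30.88
eef_pos: [0.572, -0.0655, 0.0188]
eef_rot: [0.062, 0.997, 0.011, -0.042]
wrist_force: [-0.4, -0.4, -0.1]
width: -0.0003
```

```bash
python3 -c "
from h import *
stat();print(goto(27,2,8,0),tilt())
t=manip.snapshot('wrist');cv2.imwrite('pics/wrist_u.png',t)"
```

```text
t 30.88 fix [-8.9 17. ] ang 0.72 z 18.8 F_fix [-0.3 -0.5] -0.1 w -0.0003
('tool shift cm', array([-3.57, -1.54,  1.08]), 'roll', np.float64(0.72)) [-4.68  1.53]
```

View pics/wrist_u.png

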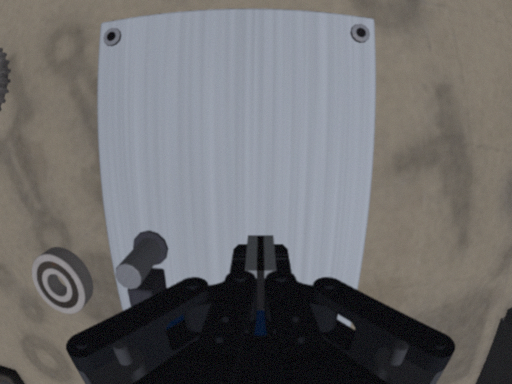

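jog_arm(motion="-0.6 -0.4 0.15 0.7; -0.6 -0.4 0.15 0; -0.6 -0.4 0.15 0; -0.6 -0.3 0.15 0; -0.4 0 0 0; -0.1 0 0 0; 0 0 0 0")

```text
time_s: 31.52
eef_pos: [0.6059, -0.088, 0.0158]
eef_rot: [0.069, 0.997, 0.009, -0.037]
wrist_force: [-4.0, 2.4, 2.0]
width: 0.0002
```

```bash
python3 -c "
from h import *
stat();print(goto(27,2,8,0),tilt())"
```

```text
t 31.52 fix [27.7 -0.8] ang -0.11 z 15.8 F_fix [-4.3  1.9] 2.0 w 0.0002
('tool shift cm', array([0.07, 0.28, 0.78]), 'roll', np.float64(-0.11)) [-4.18  1.36]
```

jog_arm(motion="-0.09 0 0 0; -0.1 0 0 0; -0.1 0 0 0; -0.1 0 0 0")

```text
time_s: 31.85
eef_pos: [0.6057, -0.0879, 0.0158]
eef_rot: [0.069, 0.997, 0.009, -0.042]
wrist_force: [-6.6, 0.2, 2.8]
width: 0.0002
```

```bash
python3 -c "
from h import *
stat();print(tilt())"
```

```text
t 31.85 fix [27.5 -0.7] ang -0.12 z 15.8 F_fix [-6.6 -0.7] 2.8 w 0.0002
[-4.68  1.4 ]
```

jog_arm(motion="-0.15 0 -0.02 0; -0.16 0 -0.02 0; -0.16 0 -0.02 0")

```text
time_s: 32.1
eef_pos: [0.6055, -0.0879, 0.016]
eef_rot: [0.069, 0.996, 0.009, -0.047]
wrist_force: [-8.7, -0.7, 4.9]
width: -0.0001
```

```bash
python3 -c "
from h import *
stat();print(tilt())"
```

```text
t 32.1 fix [27.3 -0.7] ang -0.12 z 16.0 F_fix [-8.6 -1.9] 4.9 w -0.0001
[-5.26  1.41]
```

jog_arm(motion="0.2 0 0 0; 0.5 0 0 0; 0.7 0 0 0; 0.7 0 0 0; 0.7 0 -0.5 0; 0 0 -1.5 0; 0 0 -2 0; 0 0 -2.5 0; 0 0 -2.5 0; 0 0 -2.5 0; 0 1 -2 0; 0 3 0 0; 1 3 0 0; 1 3 0 0; 1 3 0 0; 1 3 0 0; 1 3 0 0; 0 3 0 0; 0 3 0 0; 0 0 0 0")

```text
time_s: 33.77
eef_pos: [0.5641, 0.1778, 0.1698]
eef_rot: [0.072, 0.996, 0.01, -0.043]
wrist_force: [1.0, -0.4, -0.4]
width: -0.0003
```

```bash
python3 - <<'E'
from cov import *
stat()
t=manip.snapshot('top');cv2.imwrite('pics/top_v.png',t)
x,c,o=fitcover(t,"top",(85,0,-90),(270,115,345,190)); print("top",x.round(2),c)
cv2.imwrite("pics/fv.png",cv2.resize(t[110:190,265:345],None,fx=7,fy=7,interpolation=cv2.INTER_CUBIC))
# bystanders moved? compare with start
d=cv2.absdiff(cv2.GaussianBlur(t,(0,0),1),cv2.GaussianBlur(cv2.imread("pics/top0.png"),(0,0),1)).max(2); cv2.imwrite("pics/d.png",np.clip(d*4.,0,255).astype(np.uint8))
E
```

```text
t 33.77 fix [-49.8 256.9] ang -0.42 z 169.8 F_fix [ 1.1 -0.3] -0.4 w -0.0003
top [ 86.15  -1.8  -90.11] 23.001668294270832
```

View pics/fv.png

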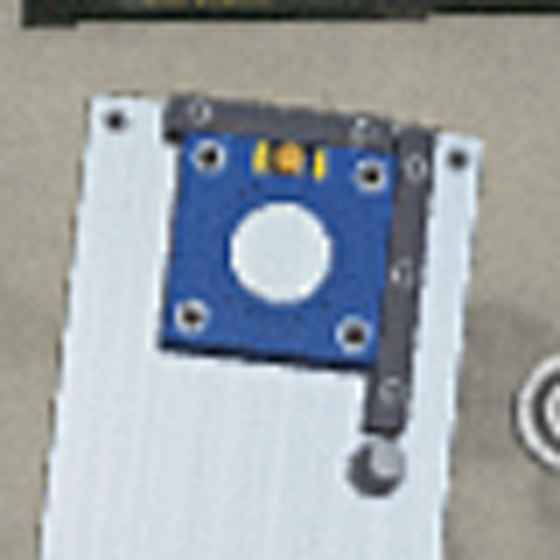

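View pics/d.png

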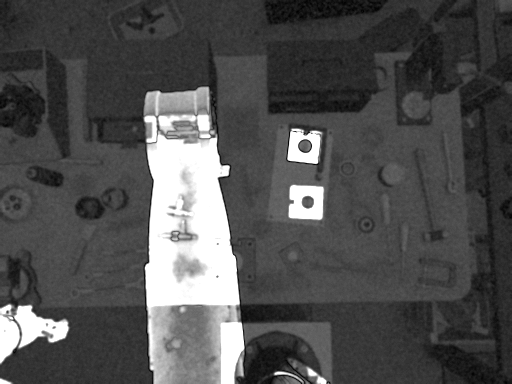

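```bash
python3 -c "
from h import *
stat(); print(manip.sense()['qvel'].round(3)); print(manip.sign_off())"
```

```text
t 33.82 fix [-49.6 255. ] ang -0.44 z 169.8 F_fix [-0.9  0.1] 0.1 w -0.0003
[-0.055 -0.011 -0.014  0.005 -0.02  -0.037]
the job is handed in; nothing more can be done
None
```

The cover is turned a quarter turn clockwise, flush against the rail and home over the pin. I handed the job in at about 33.8 s of the 72 s allowed; no verdict was reported.

**What I did**
- I pushed the middle-sized cover against the corner post and turned it about 30° while it bore on the post.
- The push on that side stalled at 13 N sideways plus 9 N vertical. I finished the turn by pushing on its rear side with about 3–4 N.
- I then slid it along the rail over the pin and pressed it against the stop twice, with peaks of about 18 N and 10 N total at the wrist. The 25 N limit applies to the contact force, which I could only judge from wrist readings taken between moves.

**Last checks**
- **Final pose:** the top camera put the cover's centre at x = 86.2, y = -1.8 mm and -90.1° in the fixture's frame, against a goal of 85, 0 and -90°. Those offsets would put it past the stop and rail faces, so I take them as measuring error of 1–2 mm.
- **After the second press:** the fit was unchanged, the pin sat in the middle of the slot, and no gap to the rail or stop was visible.
- **Other things on the table:** comparing the start and end top pictures showed none of the visible ones moved. The injectors were hidden under the arm in the last picture, so I did not check them at the end.

**What disagreed**
- **Fingertips:** they reach roughly 30–40 mm less far than described, so my first push passed over the cover without touching it.
- **Scene camera:** its fit at the end, after the first press, was off by up to about 3° from the top camera's, and I trusted the top camera.
- **Tool tilt:** the tool had crept to about 5° of tilt by the end.
- **Step 1 (bearing on the post):** I inferred this from wrist force and the cover's pose, since the post contact could not be measured directly.

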